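# Set out the file and the oil stone

### The job

Set out the deburring kit: pull the wooden-handled file up out of the tool block and lift the dark grey oil stone out of its slot in the low rack, and lay both down inside the shallow metal tray. Lower each to the tray before letting go, without letting it drop or topple, leave the two screwdrivers standing in the block and the black case standing in its slot, and do not shift the things standing about on the desk.

Things in the scene. Friction and masses are not known exactly. Their poses are not given: they have to be found in the camera images.
- tool_block: brown wooden tool block, 116 x 116 x 100 mm high, fixed to the desk in the episode; origin at the centre of its underside, z up. Four upright square holes 16 mm wide, 88 mm deep, at x, y = +-27 mm of its frame; three hold tools upright, one is empty. It may stand on the left or the right side of the tray, at any yaw.
- file_mid (a point): flat file with a wooden handle, 224 mm long, 0.07 to 0.16 kg; point on its long axis half-way along. x axis along the tool from butt to tip (down while it stands in the block), y across the blade's 14 mm width, z across its 5 mm thickness. Round handle, 27 mm thick, from 112 to 17 mm on the -x side of this point; the rest is blade. Free to pull straight up.
- file_butt (a point): end of the file's handle, on its axis, 112 mm from file_mid; same axes. At the start it is 236 mm above the desk
- file_tip (a point): end of the file's blade, on its axis, 112 mm from file_mid; same axes. It stands in a hole of the block on its tip, 12 mm above the desk, the blade 88 mm deep; it may stand straight or settle, within the first seconds, to a lean of up to 0.13 rad
- screwdriver_long_mid (a point): red-handled screwdriver, 160 mm long, point on its axis half-way along; x axis from butt to tip (down). Round handle 23 mm thick and 85 mm long; it rests on the block's top with its shank in a hole, the butt about 185 mm above the desk. Stays in the block.
- screwdriver_short_mid (a point): orange-handled screwdriver, 130 mm long, point on its axis half-way along; x axis from butt to tip (down). Round handle 20 mm thick and 70 mm long; it rests on the block's top with its shank in a hole, the butt about 170 mm above the desk. Stays in the block.
- slot_rack: low pale wooden rack, 124 mm (x) x 128 mm (y) x 30 mm high, fixed to the desk in the episode; origin at the centre of its underside, z up. Two slots 14 mm wide and 104 mm long along its y axis, 13 mm deep, at x = -28 and +28 mm of its frame. It stands on the other side of the tray than the tool block.
- stone_mid (a point): dark grey oil stone, a plain bar 100 x 26 x 12 mm, about 0.1 kg, point at its centre. Its y axis runs along its 100 mm length, x along its 26 mm width, z across its 12 mm thickness. It stands on its long edge in one slot of the rack, its top edge 43 mm above the desk and 13 mm above the rack: only that edge can be gripped, across the 12 mm.
- scale_case_mid (a point): flat black case, 90 x 35 x 12 mm (solid to 9 mm), point at its centre, y axis along its length; stands on its long edge in the other slot of the rack, its top edge 52 mm above the desk. Stays there.
- tray: shallow open steel tray, 270 mm (x) x 160 mm (y), 14 mm high with 4 mm walls and floor, fixed to the desk in the episode; origin at the centre of its underside. Its inside is 262 x 152 mm, the floor 4 mm above the desk. Its x axis points roughly away from the robot.
- oil_bottle: bystander: slim yellow plastic bottle with a red spout, 42 mm across, 122 mm high; origin under its centre
- grease_tin: bystander: round tin with a pale lid, 69 mm across, 39 mm high; origin under its centre
- vee_block: bystander: steel vee block, 50 x 40 mm, 32 mm high; origin under its centre

How it is judged:
By the outcome, as a careful person would: the job done as asked, in the order asked, and still so for the second after the job is handed in, with the robot touching nothing.
It also fails if it takes over 64 s, if anything falls off the work surface, if the arm or the gripper's body presses on something with over 40 N, if the wrist force passes 120 N, or if a joint passes its speed limit or range.

### The arm

A 6-joint arm with a two-finger parallel gripper is mounted at the origin on a cart in front of the work surface, level with it; the furniture and walls round the work are solid. World frame = base frame: x ahead of the robot, y to its left, z up, the work surface at z = 0. Lengths are in mm, angles in rad, forces in N, time in s.
With the tool pointing down it reaches from about 350 to 975 mm from the base axis. Payload 7.1 kg.
Tool frame: the origin (TCP) lies on the front face of the gripper's body, between the roots of the fingers; the fingertips stand 80 mm ahead of it and the grasp point (between the pads) lies 61 mm ahead of it (env.tips_ahead is the distance from the TCP to the fingertips, in mm); z points along the fingers, y is the direction in which the jaws open and shut (so a half turn about z gives the same grasp; the last joint's range is limited). The gripper opens to 88 mm and grips with 3 to 60 N. Pads are 20 mm wide; open, the fingers measure 115 mm over their backs; the gripper's body (75 mm by 178 mm) begins 61 mm behind the grasp point.
Start: joints at [-1.243, 0.423, 1.63, -0, 1.089, -0.019], TCP at [212.448, -587.768, 302.675] pointing down, gripper open.
Joint ranges: [-3, 3], [-0.9, 2.11], [0.09, 2.58], [-1.31, 4.45], [0.11, 2.69], [-2.54, 2.54]. Speed limits (rad/s): [2.39, 2.39, 3.01, 3.14, 3.14, 3.14].

### API

Orientations are given as a unit quaternion [x, y, z, w].
In Python, from station import env, set_gripper, viewer, workorder gives the robot as it stands. Calls block until the motion is done:
- env.reach(position, orientation): joint-space move of the TCP to a pose.
- env.move_l(position, rot=None, rate=150, f_stop=None): straight line of the TCP; rot=None keeps the orientation; rate is the mean speed in mm/s. With f_stop (N) it stops when the force on the tool has changed by that much, and returns True; else False.
- env.move_joints(angles): joint-space move.
- set_gripper(opening): finger opening in mm; the grip force is fixed at half the most; returns when the fingers have stopped.
- env.hold(seconds).
- env.ik(position, orientation): joint angles nearest the present ones, or None.
- env.read_state(): the state.
- viewer.camera(name): name is "scene" or "top" or "wrist"; returns the picture (384x512x3 uint8, blue, green, red); there is no depth.
- viewer.camera_params(name): a dict with "fx", "fy", "cx", "cy" (pixels), "dist" ([k1, k2, p1, p2, k3] as OpenCV has them; the pictures are not rectified), "pose" (4x4, takes a point from camera to world coordinates); the wrist camera has in their place "tool_from_camera" (4x4, takes a point from camera to tool coordinates, whose origin is the TCP and whose axes are the flange's). Camera axes: x right, y up, looking along -z (the intrinsics and any distortion apply to the point x, -y, -z); pixel columns grow to the right and rows downward; lengths in mm; the calibration is good to about 2 mm. A picture is of the moment at which its call begins: read the wrist's pose just before it. camera_params takes no time and is no camera call.
A pose or a line that the arm cannot do raises env.IKError and nothing moves.
- workorder.sign_off(): hands the job in, once; it reports no verdict.
The state is a dict: "time_s": time; "qpos": joint angles; "dq": joint speeds; "tau": joint torques, N m; "tool_pos": TCP position; "orientation": TCP orientation; "force": force on the tool from outside, world axes, zero at the start; "wrist_torque": the same for the moment, N m; "width": finger opening in mm.
Only numpy, scipy, OpenCV 4.12 (cv2) and the standard library are available. Lean on these libraries where they do the work, as an engineer would, in place of code of your own. Each camera call takes 0.05 s, during which the arm holds its last target.

## Working session

There is one attempt and no reset: what is moved stays moved. The work goes in short steps, each a Python script; the robot and the scene stay as the last script left them, time stands still between calls to the robot, and variables do not carry over. Pictures are saved under pics/ and viewed, and the job is handed in when it is done.

```bash
ls; mkdir -p pics; python3 - <<'E'
from station import env, set_gripper, viewer, workorder
import cv2
for n in ["scene","top","wrist"]:
    im=viewer.camera(n); cv2.imwrite(f"pics/{n}0.png",cv2.resize(im,None,fx=1.5,fy=1.5))
    p=viewer.camera_params(n); print(n,{k:(v.tolist() if hasattr(v,'tolist') else v) for k,v in p.items()})
s=env.read_state(); print(s)
E
```

```text
pics
scene {'fx': 371.67677947821994, 'fy': 371.67677947821994, 'cx': 255.28521616041354, 'cy': 191.05675629582237, 'dist': [-0.10854845829069175, 0.0, 0.0, 0.0, 0.0], 'pose': [[-0.7789102848155334, 0.2980378735811036, -0.5517899909565586, -94.38234187356386], [-0.6268613151454019, -0.3960136744358779, 0.6709829068120676, 839.5924404777348], [-0.018538063080110127, 0.8685312864664396, 0.4952875373418852, 741.7455393688866], [0.0, 0.0, 0.0, 1.0]]}
top {'fx': 430.82565135924864, 'fy': 430.82565135924864, 'cx': 253.8230355852078, 'cy': 182.13947387196305, 'dist': [-0.16053760007201587, 0.0, 0.0, 0.0, 0.0], 'pose': [[0.02229956475317948, 0.9935084053717054, -0.1115516824955587, 450.5593578207025], [-0.9997461029477559, 0.022521142336846135, 0.0007264906184632281, 36.93135793996933], [0.0032340458552640437, 0.11150715942761122, 0.9937583681880577, 1376.1098282480318], [0.0, 0.0, 0.0, 1.0]]}
wrist {'fx': 278.6623127391032, 'fy': 278.6623127391032, 'cx': 256.73045976032654, 'cy': 190.82771781287633, 'dist': [-0.03175320745056328, 0.0, 0.0, 0.0, 0.0], 'tool_from_camera': [[0.0002929395697544
[... 235 characters left out ...]
377], [0.0, 0.0, 0.0, 1.0]]}
{'time_s': 0.15, 'qpos': array([-1.24299342e+00,  4.23668262e-01,  1.63045551e+00,  1.74009099e-05,
        1.08859834e+00, -1.89971378e-02]), 'dq': array([-0.00012869, -0.00223556, -0.00233063,  0.0003945 , -0.0006637 ,
        0.0012207 ]), 'tau': array([-5.69172371e-04, -5.44983387e+01, -2.73918718e+01,  6.43517333e-02,
        2.05118459e-02, -6.99791167e-05]), 'tool_pos': array([ 212.36019173, -587.48515618,  302.10153107]), 'orientation': array([ 9.85004387e-01,  1.72528370e-01, -7.92354681e-05, -5.59197033e-04]), 'force': array([0.50829722, 0.95880615, 0.52217848]), 'wrist_torque': array([-0.02406976,  0.02661829,  0.04060195]), 'width': 87.80759260329403}
```

View pics/scene0.png

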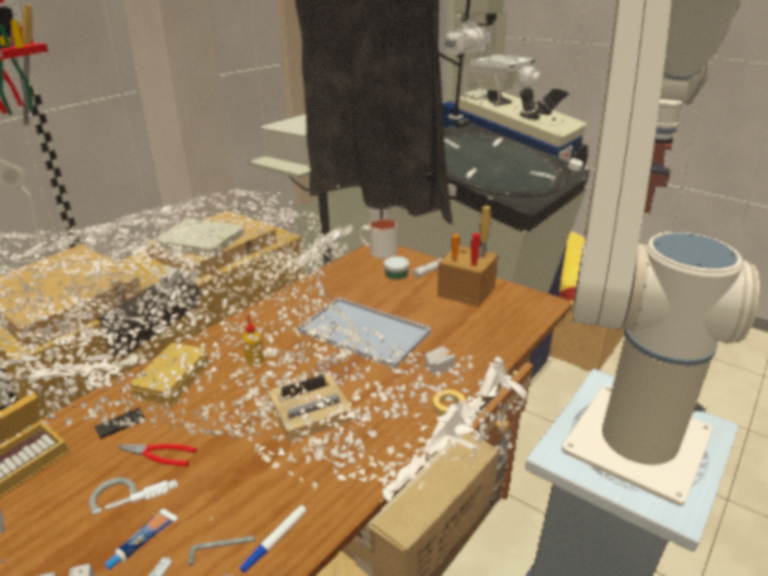

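View pics/top0.png

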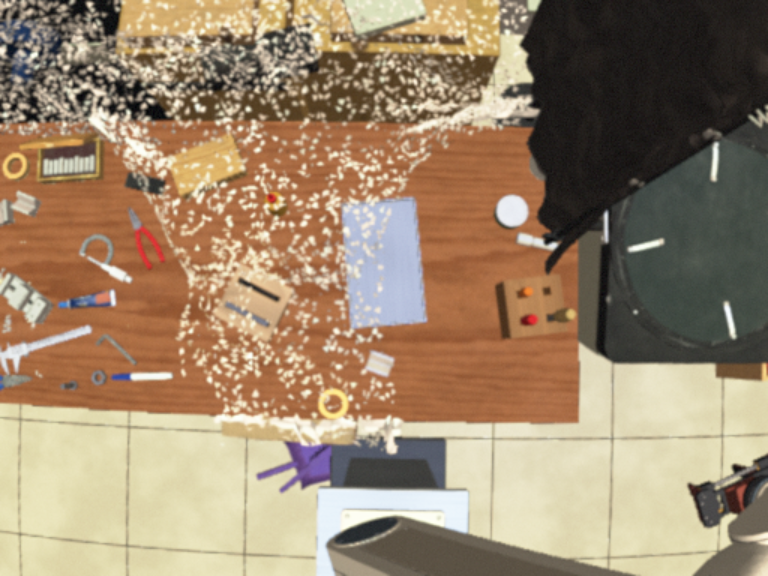

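View pics/wrist0.png

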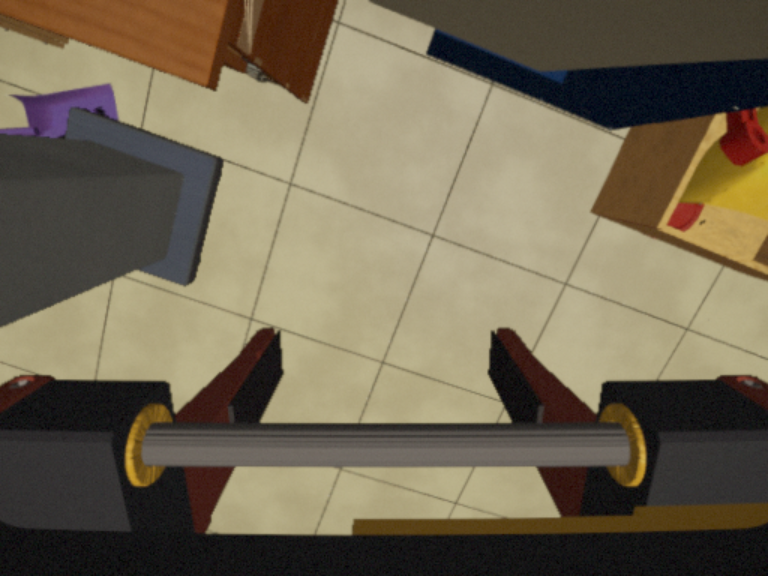

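```bash
cat > h.py <<'E'
import numpy as np, cv2
from scipy.spatial.transform import Rotation as R
from station import env, set_gripper, viewer, workorder
def campose(name, st=None):
    p=viewer.camera_params(name)
    if name=="wrist":
        T=np.eye(4); T[:3,:3]=R.from_quat(st["orientation"]).as_matrix(); T[:3,3]=st["tool_pos"]
        return p,T@np.array(p["tool_from_camera"])
    return p,np.array(p["pose"])
def KD(p): return np.array([[p["fx"],0,p["cx"]],[0,p["fy"],p["cy"]],[0,0,1]]),np.array(p["dist"])
def ray(name,uv,st=None):
    p,T=campose(name,st); K,D=KD(p)
    x=cv2.undistortPoints(np.array([[uv]],float),K,D)[0,0]
    d=T[:3,:3]@np.array([x[0],-x[1],-1.0]); return T[:3,3],d/np.linalg.norm(d)
def at_z(name,uv,z,st=None):
    o,d=ray(name,uv,st); return o+d*(z-o[2])/d[2]
def proj(name,P,st=None):
    p,T=campose(name,st); K,D=KD(p)
    P=np.atleast_2d(P).astype(float); c=(P-T[:3,3])@T[:3,:3]; c=c*[1,-1,-1]
    return cv2.projectPoints(c,np.zeros(3),np.zeros(3),K,D)[0][:,0]
def tri(obs):
    A=np.zeros((3,3));b=np.zeros(3)
    for o,d in obs:
        M=np.eye(3)-np.outer(d,d);A+=M;b+=M@o
    P=np.linalg.solve(A,b); return P,[np.linalg.norm((np.eye(3)-np.outer(d,d))@(P-o)) for o,d in obs]
def crop(im,x0,y0,x1,y1,f,fn):
    c=cv2.resize(im[y0:y1,x0:x1],None,fx=f,fy=f,interpolation=cv2.INTER_CUBIC)
    for x in range((x0+9)//10*10,x1,10):
        cv2.putText(c,str(x),(int((x-x0)*f),8),0,.3,(255,255,0)); cv2.line(c,(int((x-x0)*f),10),(int((x-x0)*f),16),(255,255,0))
    for y in range((y0+9)//10*10,y1,10):
        cv2.putText(c,str(y),(0,int((y-y0)*f)+4),0,.3,(255,255,0)); cv2.line(c,(20,int((y-y0)*f)),(26,int((y-y0)*f)),(255,255,0))
    cv2.imwrite(fn,c)
def shot(n): 
    st=env.read_state(); return viewer.camera(n),st
E
python3 - <<'E'
from h import *
im,_=shot("top"); cv2.imwrite("pics/top_raw.png",im)
crop(im,320,170,420,240,8,"pics/t_block.png"); crop(im,130,160,290,280,5,"pics/t_rack.png")
im,_=shot("scene"); cv2.imwrite("pics/scene_raw.png",im)
crop(im,280,130,340,210,7,"pics/s_block.png")
E
```

```text
(no output)
```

View pics/t_block.png

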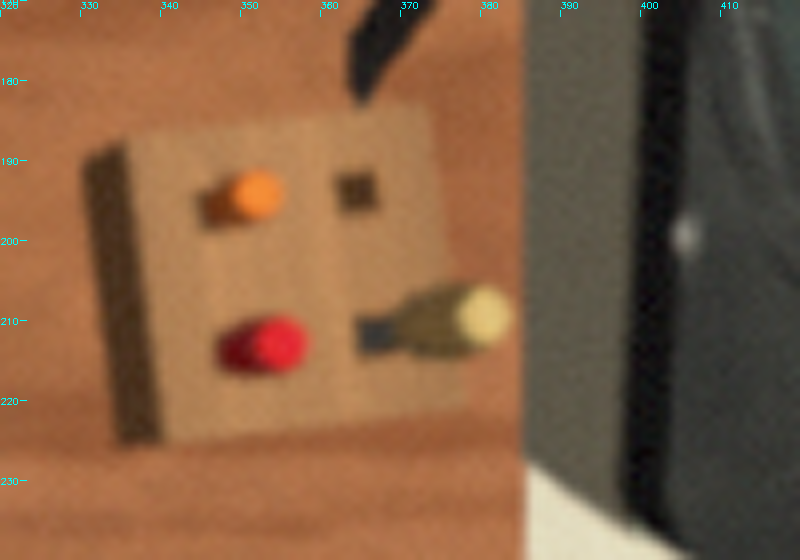

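View pics/t_rack.png

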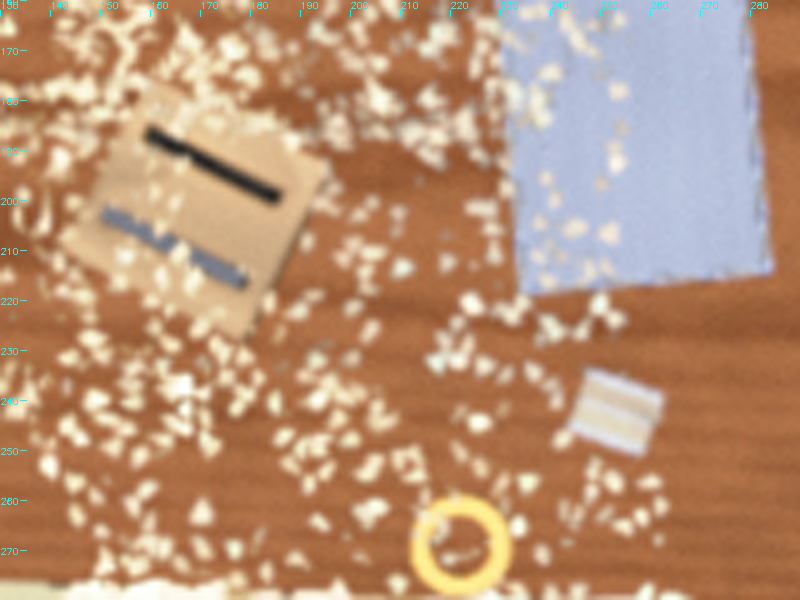

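View pics/s_block.png

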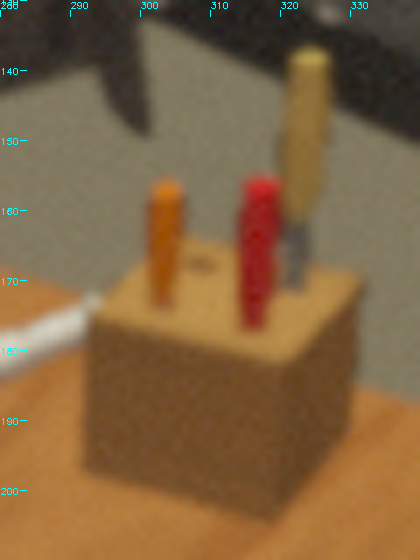

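```bash
python3 - <<'E'
from h import *
np.set_printoptions(precision=1,suppress=True)
print("block corners",np.array([at_z("top",u,100) for u in [(335.5,187),(373,183.5),(378,220.5),(340.3,225.3)]]))
print("block scene",np.array([at_z("scene",u,100) for u in [(292.5,175),(307,164),(331,170),(320,181.5)]]))
for nm,u in [("orange",(352,194)),("red",(355,213))]: pass
P,e=tri([ray("top",(380.2,209.3)),ray("scene",(324.2,138))]);print("butt",P,e, at_z("top",(380.2,209.3),236), at_z("scene",(324.2,138),236))
print("hole file",at_z("top",(367,212),100),at_z("scene",(321,171),100)); print("empty",at_z("top",(364.5,194.3),100),at_z("scene",(307.5,167.5),100))
print("red",at_z("top",(355,213),185),"or",at_z("top",(352,194.3),170))
print("stone",np.array([at_z("top",u,43) for u in [(150,203),(179,216.5)]]))
print("case",np.array([at_z("top",u,52) for u in [(158.5,187),(185.5,199.3)]]))
print("rack",np.array([at_z("top",u,30) for u in [(156,177),(196,194),(178,227),(142.5,208)]]))
print("tray",np.array([at_z("top",u,14) for u in [(228.5,137),(276,132),(284.5,214.5),(234,219)]]))
print("vee",at_z("top",(253,243),32)); print("tin",at_z("top",(341,140.5),39)); print("bottle",at_z("top",(180,131),122))
print("desk right edge",at_z("top",(385.5,210),0), "curtain bits",at_z("top",(365,183),0))
E
```

```text
block corners [[ 584.7 -209.   100. ]
 [ 597.8 -324.   100. ]
 [ 486.5 -338.8  100. ]
 [ 470.5 -224.   100. ]]
block scene [[ 585.1 -209.   100. ]
 [ 592.3 -323.4  100. ]
 [ 489.8 -333.4  100. ]
 [ 476.3 -226.2  100. ]]
butt [ 513.5 -304.8  235.3] [np.float64(0.7029991814522522), np.float64(0.7029991814522649)] [ 512.8 -305.   236. ] [ 513.2 -302.7  236. ]
hole file [ 511.5 -305.   100. ] [ 516.3 -302.6  100. ]
empty [ 564.6 -297.5  100. ] [ 573.9 -297.5  100. ]
red [ 504.1 -248.   185. ] or [ 557.6 -243.   170. ]
stone [[527.3 358.9  43. ]
 [487.7 265.7  43. ]]
case [[577.3 332.1  52. ]
 [541.1 245.9  52. ]]
rack [[611.  346.6  30. ]
 [560.  216.8  30. ]
 [455.2 269.8  30. ]
 [511.6 385.4  30. ]]
tray [[748.1 120.9  14. ]
 [768.1 -32.1  14. ]
 [502.7 -63.3  14. ]
 [485.   95.9  14. ]]
vee [411.6  34.3  32. ]
tin [ 740.4 -238.7   39. ]
bottle [740.1 260.  122. ]
desk right edge [ 523.7 -393.5    0. ] curtain bits [ 610.4 -325.6    0. ]
```

```bash
cat >> h.py <<'E'
def Rfrom(z,y):
    z=np.array(z,float);z/=np.linalg.norm(z);y=np.array(y,float);y-=z*(y@z);y/=np.linalg.norm(y)
    return np.column_stack([np.cross(y,z),y,z])
def q(M): return R.from_matrix(M).as_quat()
def rz(a): return R.from_euler('z',a).as_matrix()
yb=np.radians(7.4); yt=np.radians(6.2)
def pickR(th,sgn): 
    xb=rz(yb)@[1,0,0]; h=-(rz(yb)@[0,1,0]); return Rfrom(np.cos(th)*h+np.sin(th)*np.array([0,0,-1.]),sgn*xb)
def placeR(th,sgn,tilt=0.0,dirn=1):
    # dir f = tray x, tip down by tilt
    f=rz(yt)@np.array([dirn*np.cos(tilt),0,-np.sin(tilt)]); up=np.array([0,0,1.]); n=np.cross(f,np.cross(up,f)); n/=np.linalg.norm(n)
    h_img=-n  # h->down ; jaw: xb = cross relation
    # pick frame: d=down, h, xb ; xb = s*cross(d,h)
    d=np.array([0,0,-1.]);h=-(rz(yb)@[0,1,0]);xb=rz(yb)@[1,0,0]
    s=np.sign(xb@np.cross(d,h)); xbi=s*np.cross(f,h_img)
    return Rfrom(np.cos(th)*h_img+np.sin(th)*f,sgn*xbi)
E
python3 - <<'E'
from h import *
np.set_printoptions(precision=2,suppress=True)
P,e=tri([ray("top",(365,183)),ray("scene",(300,149))]);print("coat tip",P,e)
for th in (40,45,50):
  t=np.radians(th)
  for s in (1,-1):
    M=pickR(t,s); g=np.array([512,-304,176.])
    for nm,gg,MM in [("pre",g-60*M[:,2],M),("pick",g,M),("lift",g+[0,0,130],M)]:
        print(th,s,nm,env.ik(gg-61*MM[:,2],q(MM)))
    for dr in (1,-1):
      MM=placeR(t,s,0,dr); gg=np.array([626,30,0])+rz(yt)@[-52*dr,-35,20]
      print("  place",dr,MM[:,2],env.ik(gg-61*MM[:,2],q(MM)),env.ik(gg-61*MM[:,2]+[0,0,150],q(MM)))
E
```

```text
coat tip [ 593.   -275.41  181.17] [np.float64(4.363333263289518), np.float64(4.363333263289448)]
40 1 pre [-0.1   0.42  2.03 -1.22  0.92  0.68]
40 1 pick None
40 1 lift [-0.19  0.28  1.95 -1.12  0.94  0.4 ]
  place 1 [ 0.64  0.07 -0.77] [-0.11  0.73  2.22  2.85  0.51 -1.48] [-0.11  0.35  2.21  2.23  0.18 -0.84]
  place -1 [-0.64 -0.07 -0.77] [ 0.01  1.1   1.04 -0.06  1.7  -1.65] [ 0.01  0.93  1.04 -0.07  1.87 -1.67]
40 -1 pre [-0.1   0.42  2.03 -1.22  0.92 -2.46]
40 -1 pick None
40 -1 lift None
  place 1 [ 0.64  0.07 -0.77] [-0.11  0.73  2.22  2.85  0.51  1.66] [-0.11  0.35  2.21  2.23  0.18  2.3 ]
  place -1 [-0.64 -0.07 -0.77] [ 0.01  1.1   1.04 -0.06  1.7   1.49] [ 0.01  0.93  1.04 -0.07  1.87  1.48]
45 1 pre [-0.15  0.39  2.01 -1.11  0.86  0.54]
45 1 pick [-0.23  0.48  2.   -1.23  0.78  0.62]
45 1 lift [-0.23  0.26  1.93 -0.99  0.91  0.27]
  place 1 [ 0.7   0.08 -0.71] [-0.12  0.77  2.25  2.88  0.67 -1.53] [-0.12  0.37  2.26  2.59  0.31 -1.2 ]
  place -1 [-0.7  -0.08 -0.71] [ 0.01  1.15  0.97 -0.07  1.8  -1.65] [ 0.01  0.97  0.98 -0.07  1.97 -1.67]
45 -1 pre None
45 -1 pick [-0.
[... 178 characters left out ...]
8 -0.71] [ 0.01  1.15  0.97 -0.07  1.8   1.49] [ 0.01  0.97  0.98 -0.07  1.97  1.47]
50 1 pre [-0.19  0.36  1.99 -0.98  0.82  0.39]
50 1 pick [-0.26  0.45  1.98 -1.09  0.73  0.47]
50 1 lift [-0.26  0.25  1.9  -0.86  0.9   0.14]
  place 1 [ 0.76  0.08 -0.64] [-0.13  0.82  2.27  2.89  0.83 -1.56] [-0.13  0.41  2.3   2.72  0.46 -1.34]
  place -1 [-0.76 -0.08 -0.64] [ 0.01  1.2   0.91 -0.08  1.91 -1.66] [ 0.01  1.02  0.92 -0.08  2.07 -1.67]
50 -1 pre None
50 -1 pick None
50 -1 lift None
  place 1 [ 0.76  0.08 -0.64] [-0.13  0.82  2.27  2.89  0.83  1.59] [-0.13  0.41  2.3   2.72  0.46  1.8 ]
  place -1 [-0.76 -0.08 -0.64] [ 0.01  1.2   0.91 -0.08  1.91  1.48] [ 0.01  1.02  0.92 -0.08  2.07  1.47]
```

```bash
python3 - <<'E'
from h import *
im,_=shot("top"); crop(im,330,60,460,200,5,"pics/t_coat.png")
im,_=shot("scene"); crop(im,190,0,330,170,4,"pics/s_coat.png")
E
```

```text
(no output)
```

View pics/t_coat.png

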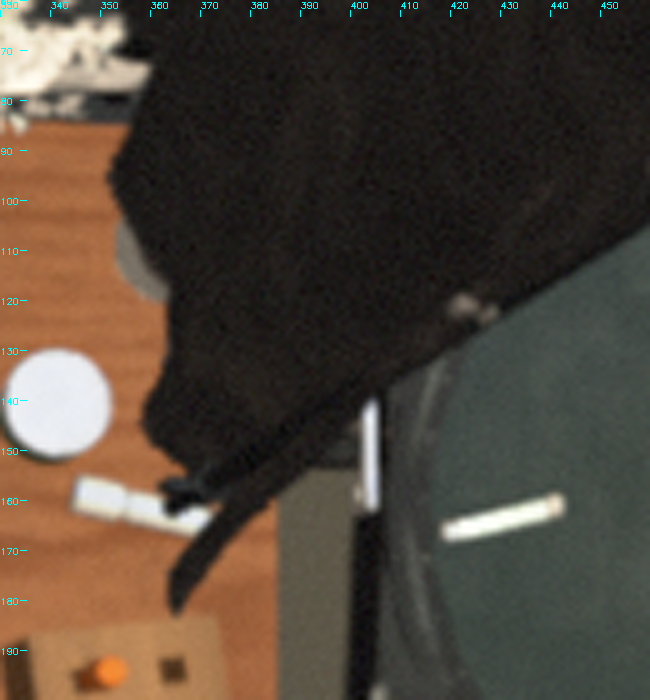

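View pics/s_coat.png

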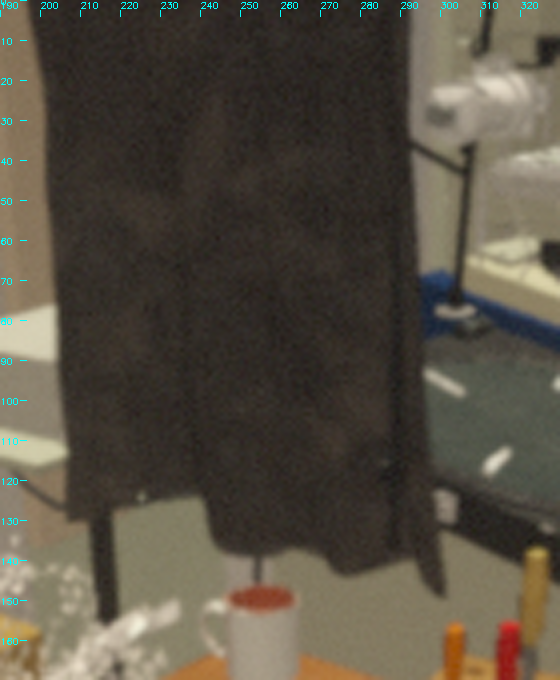

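```bash
python3 - <<'E'
from h import *
np.set_printoptions(precision=2,suppress=True)
s=env.read_state()
env.move_l([212,-588,420],rate=250)
M=Rfrom([0,0,-1],[0,1,0]); M2=Rfrom([0,0,-1],[0,-1,0])
for m in (M,M2): print(m[:,0],env.ik([499,-285,390],q(m)))
m=M if M[0,0]<0 else M2
j=env.ik([499,-285,390],q(m))
if j is not None:
    env.reach([499,-285,390],q(m))
    im,st=shot("wrist"); cv2.imwrite("pics/w1.png",cv2.resize(im,None,fx=1.5,fy=1.5)); np.save("w1st.npy",np.r_[st["tool_pos"],st["orientation"]]); print(st["time_s"],st["tool_pos"])
E
```

```text
[-1.  0.  0.] [-0.54  0.26  1.66 -0.    1.23 -2.11]
[1. 0. 0.] [-0.54  0.26  1.66 -0.    1.23  1.03]
2.7833 [ 498.76 -285.34  389.52]
```

View pics/w1.png

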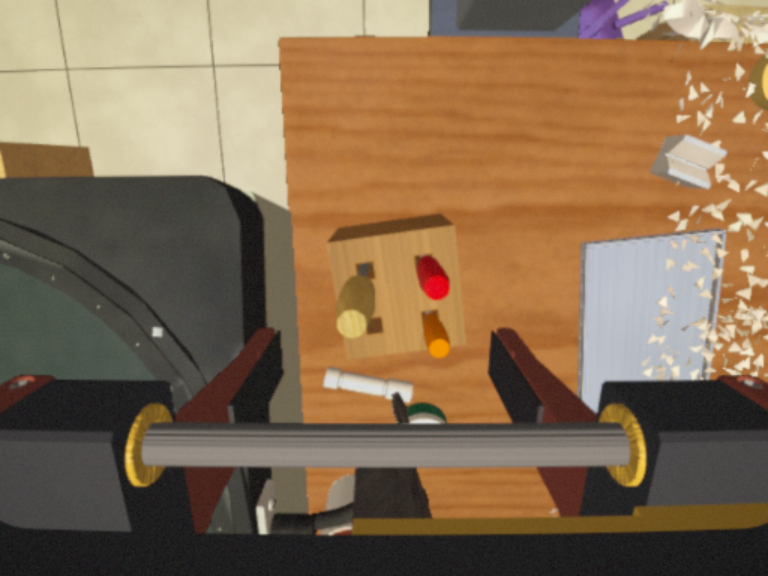

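```bash
python3 - <<'E'
from h import *
im=cv2.imread("pics/w1.png"); im=cv2.resize(im,(512,384),interpolation=cv2.INTER_AREA)
crop(im,210,140,320,285,5,"pics/w1c.png")
E
```

```text
(no output)
```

View pics/w1c.png

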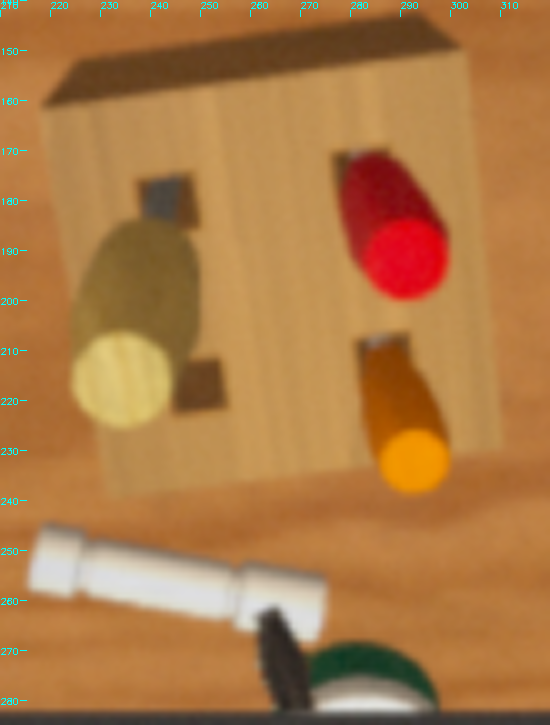

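```bash
python3 - <<'E'
from h import *
import numpy as np
ims=[viewer.camera("wrist").astype(float) for _ in range(6)]
st=env.read_state(); print(st["time_s"],st["tool_pos"])
im=np.mean(ims,0).astype(np.uint8); cv2.imwrite("pics/w2raw.png",im)
crop(im,226,165,266,230,11,"pics/w2c.png")
P,e=tri([ray("top",(365,182.5)),ray("scene",(299.5,149)),ray("wrist",(263.3,262),st)]);print("coat tip",P,e)
P,e=tri([ray("top",(365,182.5)),ray("wrist",(263.3,262),st)]);print("coat tip",P,e)
print("butt",at_z("wrist",(234.3,215.5),236,st)); 
P,e=tri([ray("top",(380.2,209.3)),ray("scene",(324.2,138)),ray("wrist",(234.3,215.5),st)]);print(P,e)
print("holes",[at_z("wrist",u,100,st).round(1) for u in [(243.8,180.5),(250,216.7)]])
print("corners",[at_z("wrist",u,100,st).round(1) for u in [(218.5,160.5),(300,149.5),(309,230),(231.5,239)]])
print("red",at_z("wrist",(289.5,191.5),185,st),"or",at_z("wrist",(291.5,232),170,st))
E
```

```text
3.1333 [ 498.89161882 -285.27118579  390.05875716]
coat tip [ 595.08490515 -276.38055063  179.93745498] [np.float64(4.525559725019774), np.float64(4.986446009574109), np.float64(0.8157410050139444)]
coat tip [ 590.43641743 -276.87359736  186.934818  ] [np.float64(0.6100106211485156), np.float64(0.6100106211484893)]
butt [ 514.77658776 -305.16338165  236.        ]
[ 513.98194362 -305.0258577   235.43738917] [np.float64(1.1299592331408859), np.float64(0.4928049919961536), np.float64(0.9565988358616311)]
holes [array([ 515.8, -302.7,  100. ]), array([ 569. , -294.6,  100. ])]
corners [array([ 488. , -336.5,  100. ]), array([ 473.2, -227.2,  100. ]), array([ 589.6, -209.2,  100. ]), array([ 603.9, -321.9,  100. ])]
red [ 506.93802231 -249.75671999  185.        ] or [ 560.97307553 -243.94842643  170.        ]
```

View pics/w2c.png

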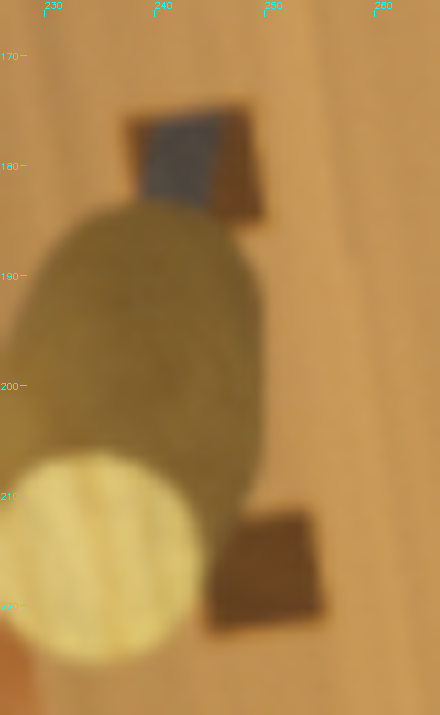

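```bash
python3 - <<'E'
from h import *
np.set_printoptions(precision=1,suppress=True)
st=env.read_state()
for z in (187,246,300,400): 
  for P in ([591,-277,z],):
    print(z,"top",proj("top",P),"scene",proj("scene",P),"wrist",proj("wrist",P,st))
# triangulate along strip: top left-edge points matched to scene left of strip
for t in [(372,167),(380,161),(390,152),(400,141)]:
    o,d=ray("top",t)
    for z in (187,220,250,300,350): 
        P=o+d*(z-o[2])/d[2]; print(t,z,P,"scene",proj("scene",P)[0],"wrist",proj("wrist",P,st)[0])
E
```

```text
187 top [[365.2 182.2]] scene [[301.9 147.6]] wrist [[263.6 262.2]]
246 top [[370.9 179.7]] scene [[302.5 132.9]] wrist [[265.  294.4]]
300 top [[376.6 177.3]] scene [[303.1 118.9]] wrist [[267.  338.7]]
400 top [[388.7 172. ]] scene [[304.2  91.8]] wrist [[274.7 515. ]]
(372, 167) 187 [ 634.7 -296.9  187. ] scene [295.1 143.3] wrist [246.7 294.5]
(372, 167) 220 [ 629.6 -287.7  220. ] scene [295.2 136.3] wrist [254.2 309.7]
(372, 167) 250 [ 624.9 -279.3  250. ] scene [295.2 129.8] wrist [262.5 326.7]
(372, 167) 300 [ 617.2 -265.2  300. ] scene [295.3 118.4] wrist [281.5 364.9]
(372, 167) 350 [ 609.4 -251.2  350. ] scene [295.4 106.4] wrist [311.  424.4]
(380, 161) 187 [ 652.5 -320.5  187. ] scene [294.7 140.4] wrist [227.5 306.9]
(380, 161) 220 [ 646.9 -310.6  220. ] scene [294.7 133.6] wrist [233.4 322.8]
(380, 161) 250 [ 641.8 -301.5  250. ] scene [294.8 127.2] wrist [239.9 340.5]
(380, 161) 300 [ 633.3 -286.5  300. ] scene [294.8 116.1] wrist [254.7 380.2]
(380, 161) 350 [ 624.8 -271.5  350. ] scene [294.9 104.3] wrist [277.7 441.2]
(390, 152) 187 [ 679.3 -350.3  187. ] scene [293.2 136.7] wrist [204.3 324.8]
(390, 152) 220 [ 673.  -339.6  220. ] scene [293.3 130.1] wrist [208.3 341.6]
(390, 152) 250 [ 667.2 -329.8  250. ] scene [293.3 123.9] wrist [212.7 360.2]
(390, 152) 300 [ 657.6 -313.5  300. ] scene [293.4 113.1] wrist [222.6 401.6]
(390, 152) 350 [ 648.  -297.3  350. ] scene [293.5 101.6] wrist [238.  464.4]
(400, 141) 187 [ 712.4 -380.9  187. ] scene [290.6 132.8] wrist [182.1 345.6]
(400, 141) 220 [ 705.1 -369.3  220. ] scene [290.7 126.4] wrist [184.3 363.3]
(400, 141) 250 [ 698.5 -358.7  250. ] scene [290.8 120.4] wrist [186.9 382.8]
(400, 141) 300 [ 687.5 -341.2  300. ] scene [291.  109.9] wrist [192.5 425.8]
(400, 141) 350 [ 676.5 -323.6  350. ] scene [291.1  98.8] wrist [201.3 489.8]
```

```bash
cat >> h.py <<'E'
TH=np.radians(47); D=71.; F=np.array([513.5,-304.2,171.])
def yawM(M,deg): return rz(np.radians(deg))@M
Mp=pickR(TH,1)
E
python3 - <<'E'
from h import *
np.set_printoptions(precision=2,suppress=True)
z=Mp[:,2]
seq=[("prehi",F-(D+110)*z+np.array([0,0,40]),Mp),("pre",F-(D+75)*z,Mp),("pick",F-D*z,Mp),("l50",F+[0,0,50]-D*z,Mp)]
M2=yawM(Mp,25); seq.append(("l108",F+[0,0,108]-D*M2[:,2],M2)); seq.append(("away",np.array([440,-270,360])-D*M2[:,2],M2))
for t in (0,4):
    MM=placeR(TH,1,np.radians(t),-1); C=np.array([626,30,0])+rz(yt)@[47,-35,0]
    for zz in (150,40,20): seq.append((f"place{t},{zz}",C+[0,0,zz]-D*MM[:,2],MM))
for n,p,M in seq: print(n,p,env.ik(p,q(M)))
E
```

```text
prehi [ 497.6  -181.79  343.38] [-0.08  0.24  1.96 -0.92  0.99  0.34]
pre [ 500.68 -205.46  277.78] [-0.13  0.35  2.   -1.03  0.88  0.47]
pick [ 507.26 -256.18  222.93] [-0.23  0.46  2.   -1.16  0.77  0.56]
l50 [ 507.26 -256.18  272.93] [-0.23  0.37  1.97 -1.07  0.82  0.42]
l108 [ 487.55 -263.32  330.93] [-0.34  0.18  2.08 -1.08  0.5  -0.03]
away [ 414.05 -229.12  411.93] [-0.32 -0.09  2.14 -0.82  0.63 -0.32]
place0,150 [728.13   5.89 198.42] [ 0.01  1.01  0.95 -0.08  2.   -1.67]
place0,40 [728.13   5.89  88.42] [ 0.01  1.14  0.95 -0.07  1.88 -1.66]
place0,20 [728.13   5.89  68.42] [ 0.01  1.16  0.94 -0.07  1.86 -1.66]
place4,150 [724.64   5.51 201.93] [ 0.01  0.97  1.   -0.07  1.92 -1.66]
place4,40 [724.64   5.51  91.93] [ 0.01  1.09  1.   -0.07  1.79 -1.66]
place4,20 [724.64   5.51  71.93] [ 0.01  1.12  1.   -0.07  1.77 -1.65]
```

```bash
python3 - <<'E'
from h import *
np.set_printoptions(precision=1,suppress=True)
z=Mp[:,2]
env.move_l([450,-200,420],rate=250)
env.reach(F-(D+110)*z+np.array([0,0,40]),q(Mp))
set_gripper(62)
env.move_l(F-(D+75)*z,rate=200)
im,st=shot("wrist"); cv2.imwrite("pics/w3.png",cv2.resize(im,None,fx=1.5,fy=1.5)); print(st["time_s"],st["tool_pos"],st["force"])
im,_=shot("scene"); crop(im,250,80,380,200,6,"pics/s3.png")
E
```

```text
6.8167 [ 500.7 -205.6  277.8] [ 0.4 -0.5  0.8]
```

View pics/w3.png

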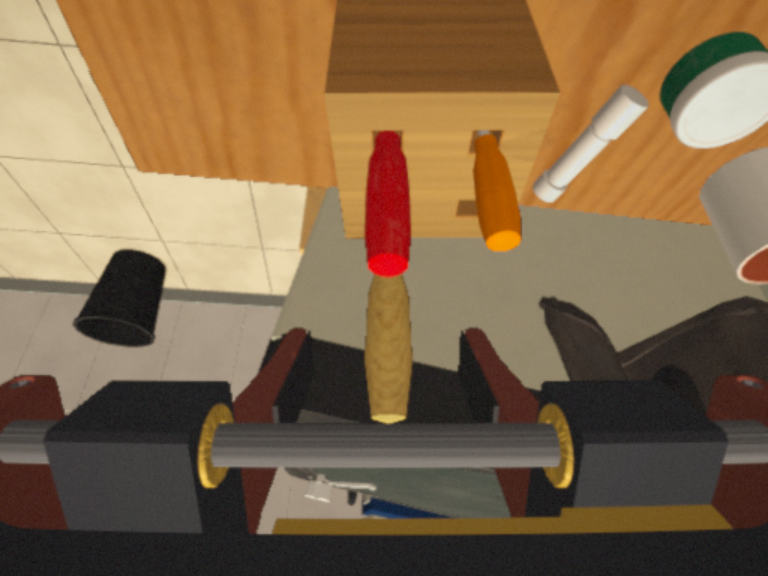

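View pics/s3.png

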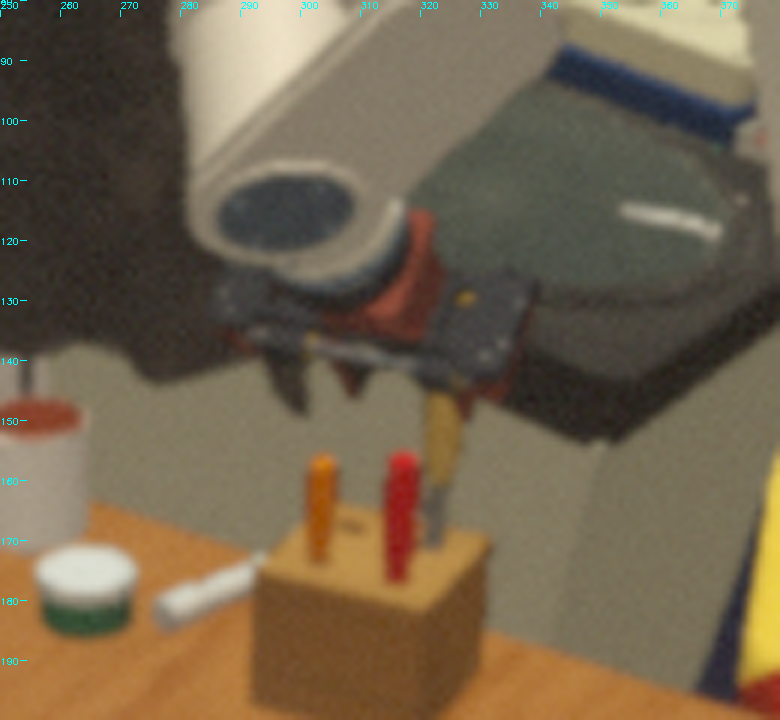

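```bash
python3 - <<'E'
from h import *
np.set_printoptions(precision=1,suppress=True)
z=Mp[:,2]
print(env.move_l(F-D*z,rate=100,f_stop=10))
im,st=shot("wrist"); cv2.imwrite("pics/w4.png",cv2.resize(im,None,fx=1.5,fy=1.5)); print(st["time_s"],st["tool_pos"],st["force"])
E
```

```text
False
7.8167 [ 507.3 -256.1  223.1] [-0.2  0.4 -0. ]
```

View pics/w4.png

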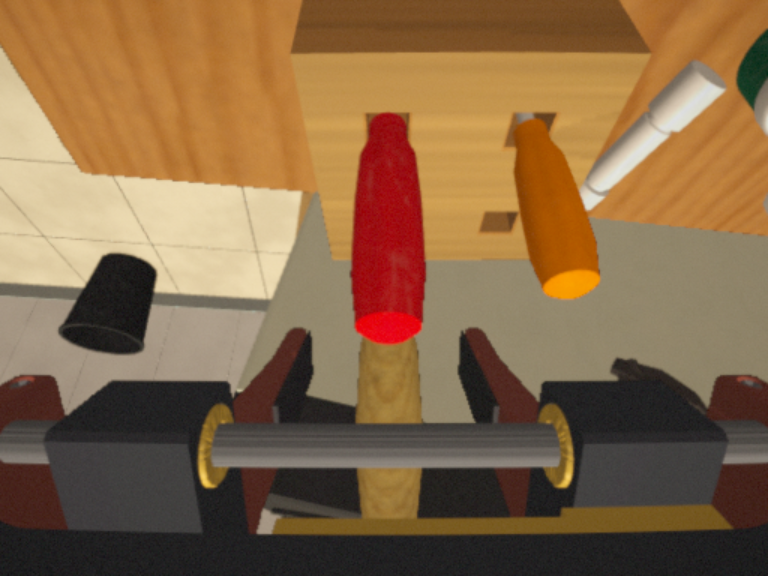

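```bash
python3 - <<'E'
from h import *
np.set_printoptions(precision=1,suppress=True)
z=Mp[:,2]
set_gripper(0); st=env.read_state(); print(st["width"],st["force"],st["time_s"])
if 22<st["width"]<31:
    print(env.move_l(F+[0,0,50]-D*z,rate=100,f_stop=25))
    st=env.read_state(); print(st["tool_pos"],st["width"],st["force"])
    im,_=shot("scene"); crop(im,250,80,380,200,6,"pics/s5.png")
    im,_=shot("wrist"); cv2.imwrite("pics/w5.png",cv2.resize(im,None,fx=1.5,fy=1.5))
E
```

```text
25.97738691043655 [-0.1  0.4  0.3] 8.525
False
[ 506.9 -256.1  272.5] 26.432013060630833 [-0.2  0.1 -0.9]
```

View pics/s5.png

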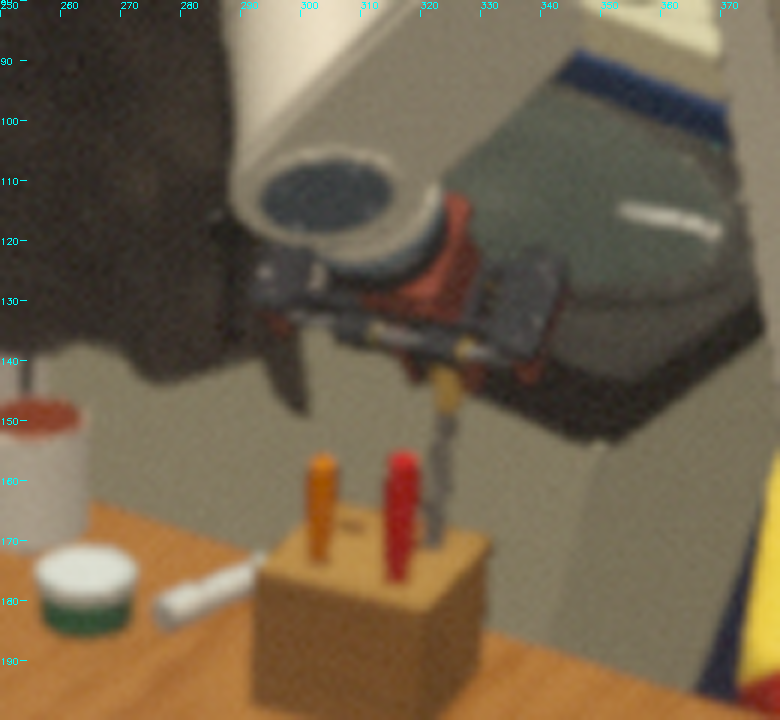

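View pics/w5.png

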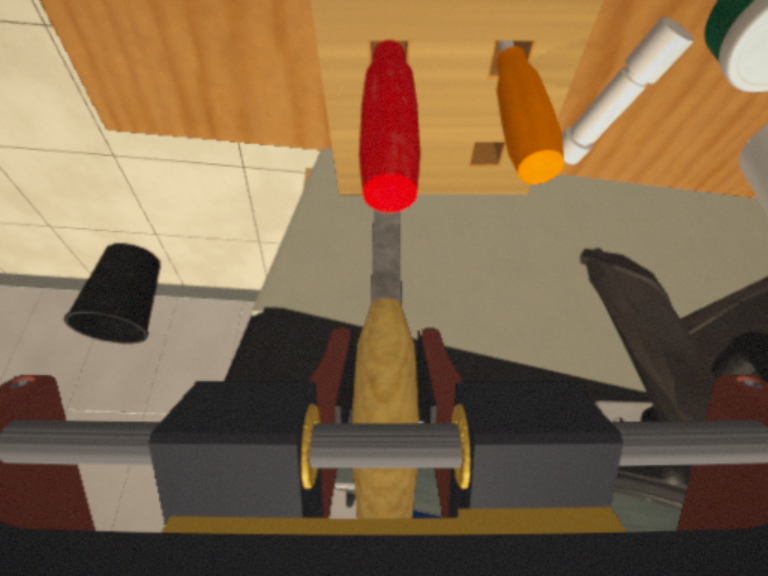

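```bash
python3 - <<'E'
from h import *
np.set_printoptions(precision=1,suppress=True)
z=Mp[:,2]; M2=yawM(Mp,25)
print(env.move_l(F+[0,0,75]-D*z,rate=120,f_stop=20))
print(env.move_l(F+[0,0,115]-D*M2[:,2],rot=q(M2),rate=100,f_stop=20)); st=env.read_state(); print(st["force"],st["time_s"])
print(env.move_l(np.array([440,-270,370])-D*M2[:,2],rate=200,f_stop=20)); st=env.read_state(); print(st["force"],st["width"],st["time_s"])
MM=placeR(TH,1,np.radians(4),-1); C=np.array([626,30,0])+rz(yt)@[47,-35,0]
print(env.ik(C+[0,0,150]-D*MM[:,2],q(MM)))
im,_=shot("scene"); cv2.imwrite("pics/s6.png",cv2.resize(im,None,fx=1.5,fy=1.5))
E
```

```text
False
False
[ 0.3  0.1 -1.5] 10.2417
False
[ 1.1 -0.5 -0.6] 26.029848803596483 10.975
[ 0.   1.   1.  -0.1  1.9 -1.7]
```

View pics/s6.png

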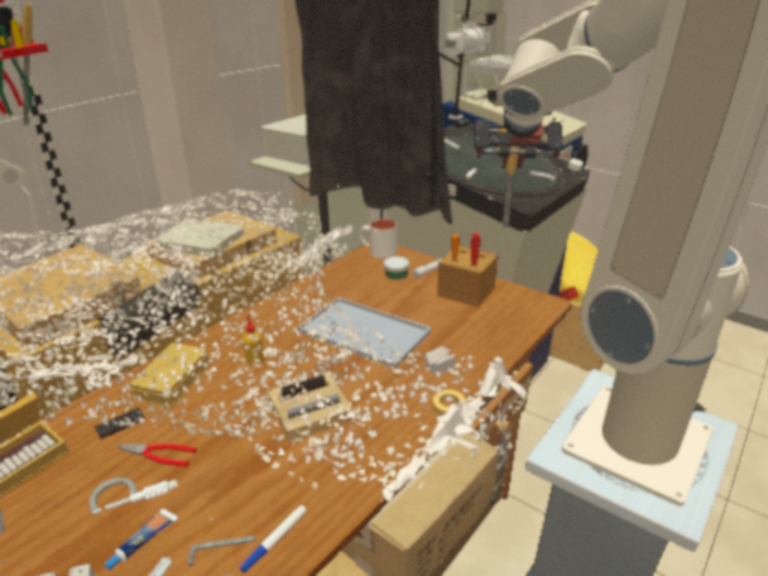

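```bash
python3 - <<'E'
from h import *
np.set_printoptions(precision=2,suppress=True)
M2=yawM(Mp,25);M3=yawM(Mp,60)
p=np.array([440,-110,370])-D*M3[:,2]; print(env.ik(p,q(M3)))
env.move_l(p,rot=q(M3),rate=220)
MM=placeR(TH,1,np.radians(4),-1); C=np.array([626,30,0])+rz(yt)@[47,-35,0]
env.reach(C+[0,0,170]-D*MM[:,2],q(MM))
st=env.read_state(); print(st["force"],st["width"],st["time_s"],st["tool_pos"])
im,_=shot("scene"); crop(im,170,100,330,230,5,"pics/s7.png")
im,_=shot("wrist"); cv2.imwrite("pics/w7.png",cv2.resize(im,None,fx=1.5,fy=1.5))
E
```

```text
[-0.17 -0.29  2.27 -0.35  0.45 -1.09]
[-0.09 -0.17 -1.09] 26.1378735573896 13.3583 [724.91   4.85 222.78]
```

View pics/s7.png

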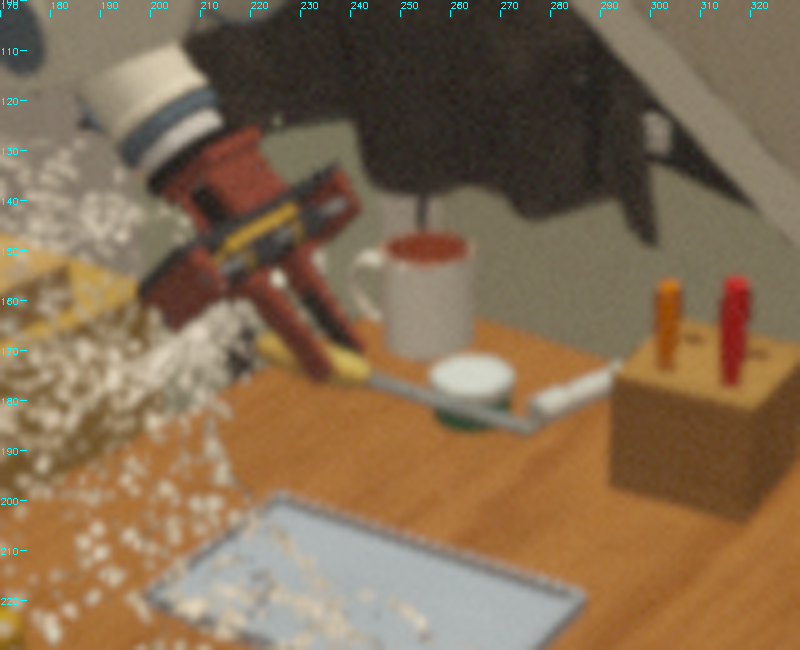

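View pics/w7.png

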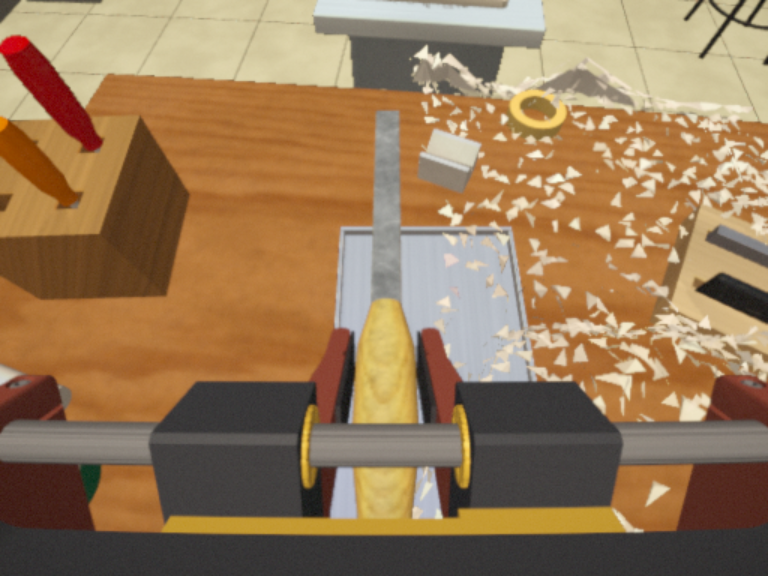

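```bash
python3 - <<'E'
from h import *
np.set_printoptions(precision=1,suppress=True)
st=env.read_state(); M=R.from_quat(st["orientation"]).as_matrix(); g=st["tool_pos"]+D*M[:,2]
f=rz(yt)@np.array([-np.cos(.07),0,-np.sin(.07)])
print("g",g,"exp tip",g+159*f)
P,e=tri([ray("wrist",(258,74),st),ray("scene",(276.5,186))]); print(P,e)
im,_=shot("top"); crop(im,200,100,310,240,5,"pics/t7.png")
E
```

```text
g [676.9  -0.4 172. ] exp tip [519.2 -17.5 160.9]
[519.8 -15.8 159.8] [np.float64(0.018095322904760416), np.float64(0.018095322904683957)]
```

View pics/t7.png

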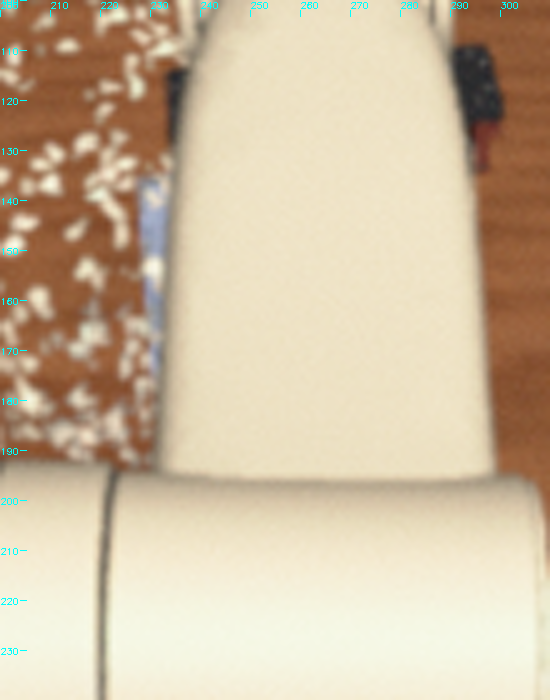

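```bash
python3 - <<'E'
from h import *
np.set_printoptions(precision=1,suppress=True)
st=env.read_state(); M=R.from_quat(st["orientation"]).as_matrix()
def gz(): 
    s=env.read_state(); return s["tool_pos"]+D*R.from_quat(s["orientation"]).as_matrix()[:,2],s["force"],s["time_s"]
MM=placeR(TH,1,np.radians(4),-1); C=np.array([626,30,0])+rz(yt)@[47,-35,0]; b=C-D*MM[:,2]
print(env.move_l(b+[0,0,35],rate=120,f_stop=20),gz())
print(env.move_l(b+[0,0,17.5],rate=15,f_stop=3),gz())
im,_=shot("scene"); crop(im,170,120,330,250,5,"pics/s8.png")
im,_=shot("wrist"); cv2.imwrite("pics/w8.png",cv2.resize(im,None,fx=1.5,fy=1.5))
E
```

```text
False (array([677.2,   0.3,  36. ]), array([ 0.5,  0.8, -0.6]), 14.7833)
True (array([676.6,   0.3,  26.3]), array([3.3, 0.1, 4.1]), 15.4583)
```

View pics/s8.png

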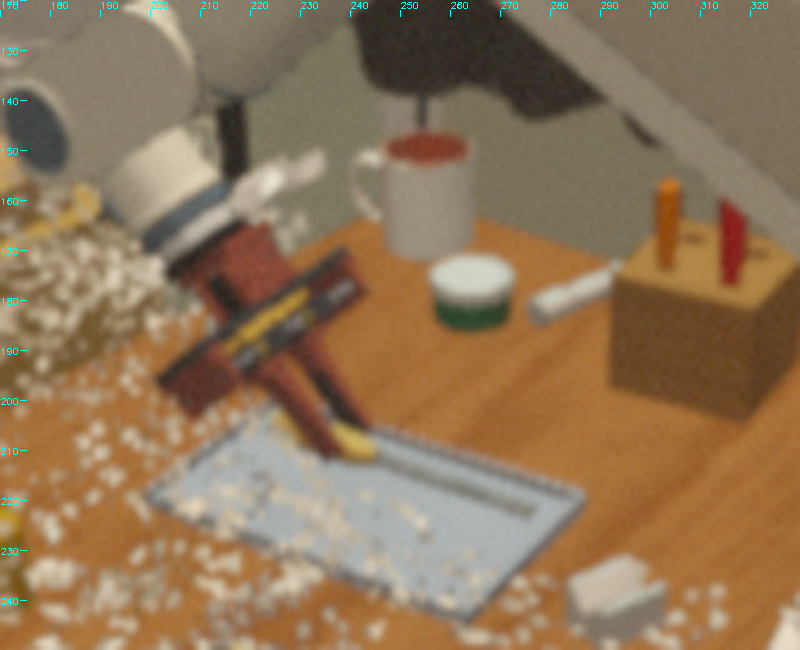

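View pics/w8.png

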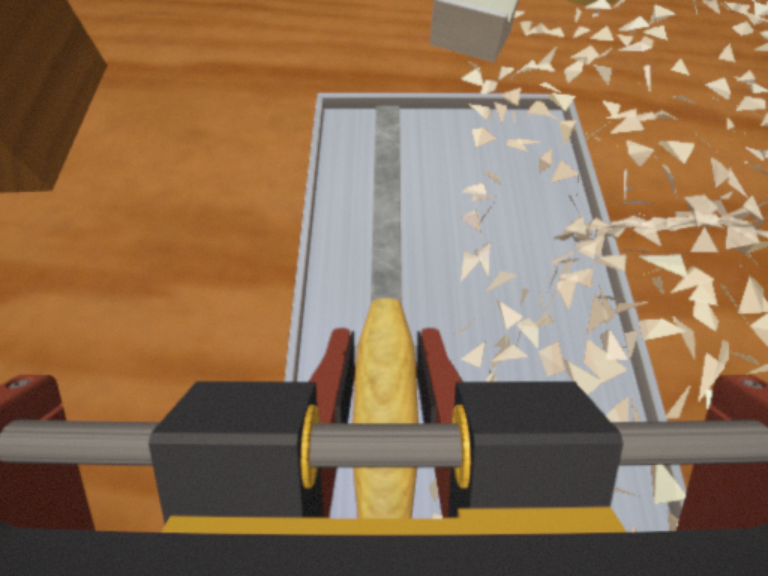

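```bash
python3 - <<'E'
from h import *
np.set_printoptions(precision=1,suppress=True)
st=env.read_state(); print(st["force"],st["wrist_torque"]*1000,st["tool_pos"],R.from_quat(st["orientation"]).as_matrix()[:,2],placeR(TH,1,np.radians(4),-1)[:,2])
P,e=tri([ray("wrist",(258,71),st),ray("scene",(276.5,222))]); print(P,e)
for z in (4,8,14): print(at_z("wrist",(258,71),z,st))
print("front wall top inner/outer",at_z("wrist",(258,63),14,st),at_z("wrist",(258,66.5),14,st),"floor edge",at_z("wrist",(275,72),4,st))
E
```

```text
[2.9 0.  5.6] [  67.4 -119.4   18.4] [724.7   5.6  78.2] [-0.7 -0.1 -0.7] [-0.7 -0.1 -0.7]
[519.1 -16.   18.4] [np.float64(0.9670950813239505), np.float64(0.9670950813239696)]
[502.8 -17.    4. ]
[507.6 -16.5   8. ]
[514.8 -15.8  14. ]
front wall top inner/outer [504.  -16.9  14. ] [508.8 -16.4  14. ] floor edge [502.4  -0.6   4. ]
```

```bash
python3 - <<'E'
from h import *
im=viewer.camera("wrist"); crop(im,190,50,330,140,5.5,"pics/w9.png")
im=viewer.camera("scene"); crop(im,195,190,315,260,6.5,"pics/s9.png")
print(env.tips_ahead)
E
```

```text
80.0
```

View pics/w9.png

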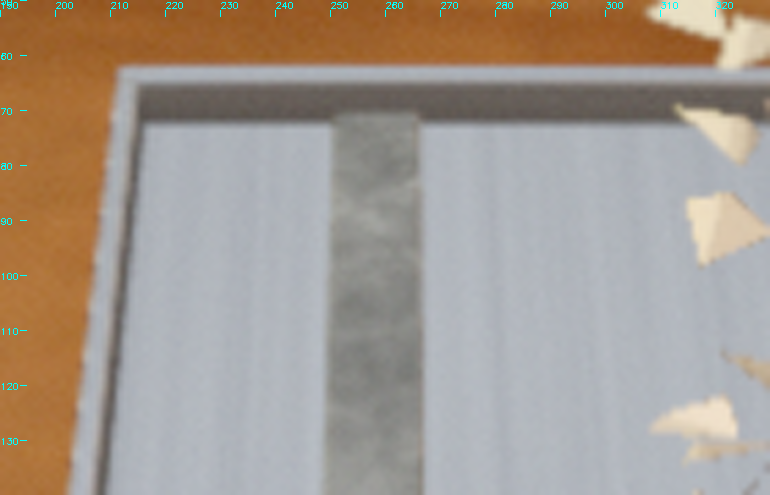

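View pics/s9.png

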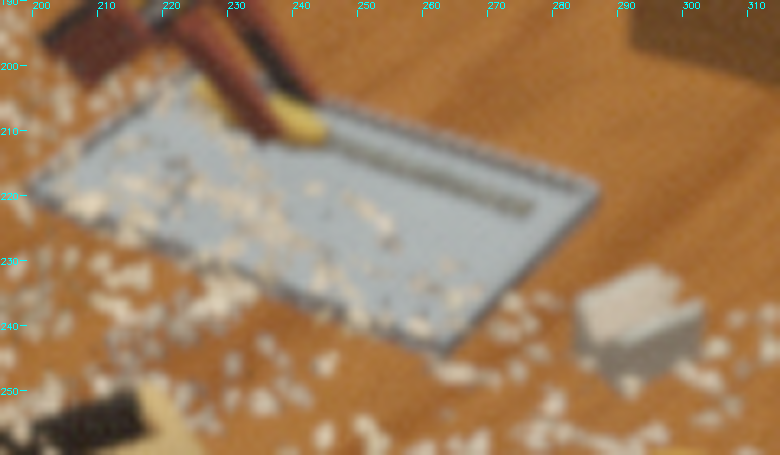

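```bash
python3 - <<'E'
from h import *
np.set_printoptions(precision=1,suppress=True)
st=env.read_state()
for z in (4,8,12,16): print(z,at_z("wrist",(258,70.5),z,st),at_z("scene",(276,222.5),z))
M=R.from_quat(st["orientation"]).as_matrix()
f=rz(yt)@np.array([-1,0,0]); 
for t in (0,2,4,6):
  a=np.radians(t); ff=rz(yt)@np.array([-np.cos(a),0,-np.sin(a)]); P=st["tool_pos"]+D*M[:,2]+159*ff
  print(t,P,proj("wrist",P,st)[0],proj("scene",P)[0])
print("tray floor edge wrist",at_z("wrist",(230,72.3),4,st),"inner rim",at_z("wrist",(230,65.5),14,st),"scene front wall mid",at_z("scene",(275,231.5),14))
E
```

```text
4 [502.1 -17.1   4. ] [531.  -30.9   4. ]
8 [506.9 -16.6   8. ] [527.6 -26.2   8. ]
12 [511.7 -16.1  12. ] [524.2 -21.5  12. ]
16 [516.6 -15.6  16. ] [520.8 -16.7  16. ]
0 [518.5 -16.9  26.3] [256.4  62.1] [276.6 220.2]
2 [518.6 -16.9  20.7] [256.4  67.5] [276.6 221.6]
4 [518.9 -16.8  15.2] [256.4  72.9] [276.5 222.9]
6 [519.4 -16.8   9.7] [256.4  78.2] [276.3 224.2]
tray floor edge wrist [507.5 -43.6   4. ] inner rim [510.2 -42.4  14. ] scene front wall mid [494.2  25.4  14. ]
```

```bash
python3 - <<'E'
from h import *
np.set_printoptions(precision=3,suppress=True)
def rd(n): 
    s=env.read_state(); print(n,s["tool_pos"],s["force"],s["wrist_torque"],s["tau"]); return s
MM=placeR(TH,1,np.radians(4),-1); C=np.array([626,30,0])+rz(yt)@[47,-35,0]; b=C-D*MM[:,2]
a=rd("now")
env.move_l(b+[0,0,32],rate=40); env.hold(.2); c=rd("up")
dF=a["force"]-c["force"]; dM=a["wrist_torque"]-c["wrist_torque"]
r0=np.cross(dF,dM)/(dF@dF)*1000; u=dF/np.linalg.norm(dF); print("dF",dF,"dM",dM,"perp resid",dM@u)
for s in (-150,-100,-50,0,50,100): print(s,a["tool_pos"]+r0+s*u)
E
```

```text
now [724.736   5.536  78.21 ] [3.356 0.427 5.403] [ 0.031 -0.104  0.01 ] [ -0.147 -78.011 -21.029  -0.165   2.193   0.009]
up [724.39    5.507  83.497] [ 0.04  -0.33  -0.775] [ 0.109 -0.544 -0.036] [ -0.    -83.431 -23.838  -0.259   2.973   0.01 ]
dF [3.315 0.758 6.178] dM [-0.077  0.44   0.046] perp resid 0.0509219888997861
-150 [600.206 -23.244 -22.657]
-100 [623.713 -17.871  21.145]
-50 [647.219 -12.498  64.947]
0 [670.725  -7.125 108.748]
50 [694.231  -1.752 152.55 ]
100 [717.737   3.621 196.352]
```

```bash
python3 - <<'E'
from h import *
np.set_printoptions(precision=2,suppress=True)
MM=placeR(TH,1,np.radians(4),-1); C=np.array([626,30,0])+rz(yt)@[47,-35,0]; b=C-D*MM[:,2]
for z in (28,26.5,25,24,23,22):
    r=env.move_l(b+[0,0,z],rate=25,f_stop=12); s=env.read_state(); g=s["tool_pos"]+D*R.from_quat(s["orientation"]).as_matrix()[:,2]
    print(z,r,g[2],s["force"],s["wrist_torque"],s["time_s"])
    if r: break
im=viewer.camera("wrist"); cv2.imwrite("pics/w10.png",cv2.resize(im,None,fx=1.5,fy=1.5))
E
```

```text
28 False 27.63311535075883 [ 0.65  0.05 -1.02] [ 0.11 -0.55 -0.05] 16.4833
26.5 False 26.689623465162228 [ 0.83 -0.1   0.25] [ 0.08 -0.48  0.02] 16.7333
25 False 26.30947916579092 [1.13 1.2  5.32] [ 0.08  0.19 -0.04] 16.9833
24 False 26.230024038402483 [-0.56 -0.16  9.49] [ 0.01  0.8  -0.01] 17.2333
23 False 26.183015803191253 [-0.56  0.68 13.16] [ 0.02  1.36 -0.02] 17.4833
22 False 26.139861039973454 [-1.56 -0.03 18.63] [-0.05  1.88 -0.08] 17.7333
```

View pics/w10.png

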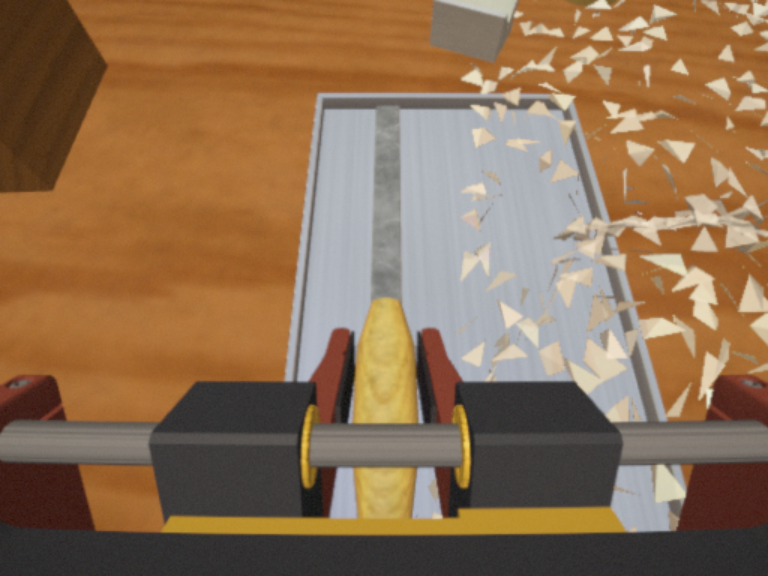

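```bash
python3 - <<'E'
from h import *
np.set_printoptions(precision=1,suppress=True)
st=env.read_state(); M=R.from_quat(st["orientation"]).as_matrix(); g=st["tool_pos"]+D*M[:,2]
im=viewer.camera("scene"); 
im=cv2.resize(im[185:245,190:290],None,fx=8,fy=8,interpolation=cv2.INTER_CUBIC)
def draw(P,col):
    for u in proj("scene",P): cv2.circle(im,(int((u[0]-190+.5)*8),int((u[1]-185+.5)*8)),2,col,-1)
a=np.radians(4)
f=rz(yt)@np.array([-np.cos(a),0,-np.sin(a)]); n1=rz(yt)@np.array([0,1,0]); n2=np.cross(f,n1)
for s in (-65,30):
  draw(np.array([g+s*f+13.5*(np.cos(t)*n1+np.sin(t)*n2) for t in np.linspace(0,6.28,30)]),(0,255,0))
draw(np.array([g+159*f+7*n1,g+159*f-7*n1]),(0,255,0))
# finger tips: tool coords
yy=st["width"]/2
for sg in (1,-1):
  draw(np.array([st["tool_pos"]+M@[x,sg*(yy+t),80] for x in (-10,10) for t in (0,13.5)]),(0,0,255))
T=np.array([626,30,0])
draw(np.array([T+rz(yt)@[x,y,z] for x,y in [(-135,-80),(-135,80),(135,80),(135,-80)] for z in (0,14)]),(255,0,255))
cv2.imwrite("pics/s11.png",im)
E
```

View pics/s11.png

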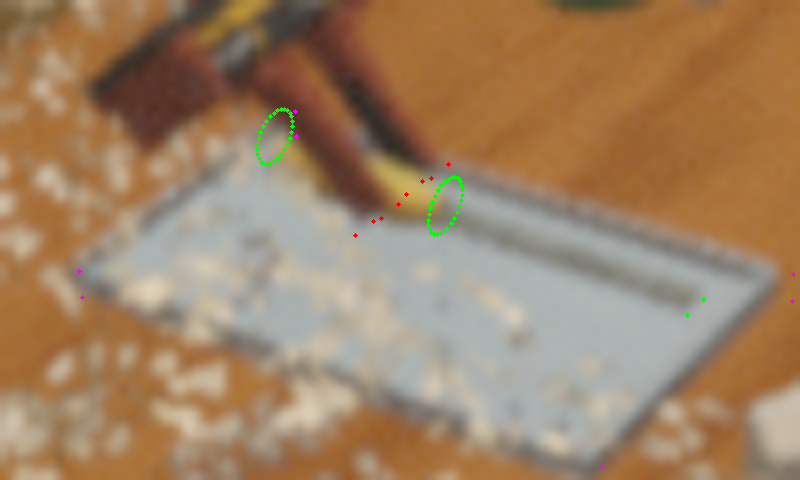

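```bash
python3 - <<'E'
from h import *
np.set_printoptions(precision=3,suppress=True)
s=env.read_state(); p=s["tool_pos"]; M=R.from_quat(s["orientation"]).as_matrix()
q0=env.ik(p,q(M)); print(q0,s["qpos"])
Ji=np.zeros((6,6))
for k in range(3):
    d=np.zeros(3); d[k]=1.0
    Ji[:,k]=(env.ik(p+d,q(M))-env.ik(p-d,q(M)))/(0.002)
    v=np.zeros(3); v[k]=.002
    Ji[:,3+k]=(env.ik(p,q(R.from_rotvec(v).as_matrix()@M))-env.ik(p,q(R.from_rotvec(-v).as_matrix()@M)))/.004
up=np.array([ -0.,-83.431,-23.838,-0.259,2.973,0.010])
w=Ji.T@(s["tau"]-up); print(s["tau"]); print("wrench",w, "meas",s["force"],s["wrist_torque"])
F=-w[:3];T=-w[3:]
for F,T in ((w[:3],w[3:]),):
    r0=np.cross(F,T)/(F@F)*1000;u=F/np.linalg.norm(F); print([ (p+r0+t*u).round(0) for t in (-100,-50,0,50,100)], T@u)
E
```

```text
[ 0.012  1.113  0.997 -0.067  1.782 -1.655] [ 0.012  1.113  0.997 -0.067  1.782 -1.655]
[ -0.329 -71.029 -21.247  -0.09   -1.277   0.027]
wrench [  0.946  -0.476 -18.957   0.073  -1.123   0.022] meas [-1.032  0.368 17.938] [-0.039  1.924 -0.093]
[array([661.,   4., 175.]), array([664.,   3., 125.]), array([666.,   2.,  75.]), array([669.,   0.,  25.]), array([671.,  -1., -25.])] 0.010320033513770088
```

```bash
python3 - <<'E'
from h import *
np.set_printoptions(precision=2,suppress=True)
C=np.array([626,30,0])+rz(yt)@[47,-35,0]
for t,z in ((4,32),(14,30),(24,27),(34,26),(44,26),(47,25)):
    MM=placeR(TH,1,np.radians(t),-1)
    r=env.move_l(C+[0,0,z]-D*MM[:,2],rot=q(MM),rate=35,f_stop=15); s=env.read_state(); g=s["tool_pos"]+D*R.from_quat(s["orientation"]).as_matrix()[:,2]
    print(t,r,g,s["force"],s["width"],s["time_s"])
    if r: break
im=viewer.camera("scene"); crop(im,170,120,330,250,5,"pics/s12.png")
im=viewer.camera("wrist"); cv2.imwrite("pics/w12.png",cv2.resize(im,None,fx=1.5,fy=1.5))
E
```

```text
4 True [676.63   0.31  26.48] [ 2.52 -0.64  2.23] 25.812869985382516 18.0417
```

View pics/s12.png

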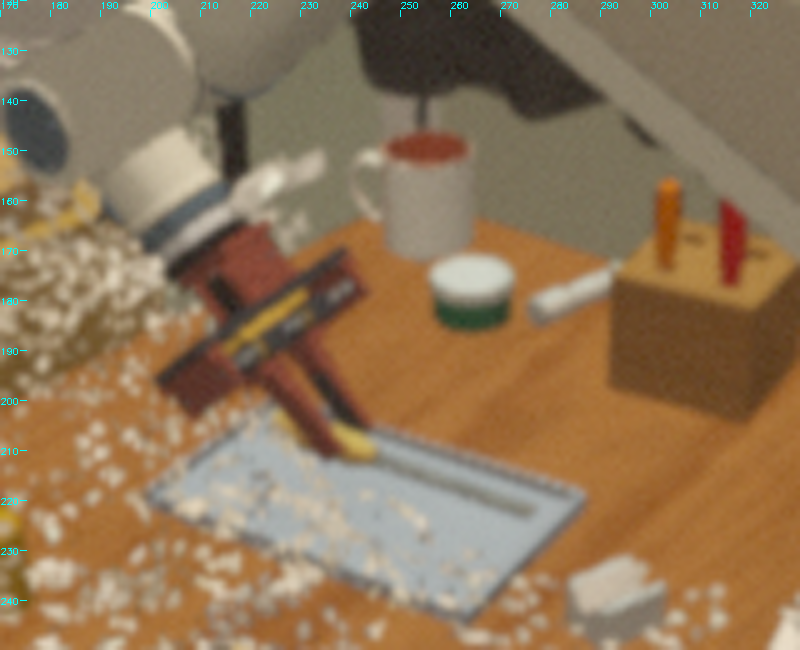

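View pics/w12.png

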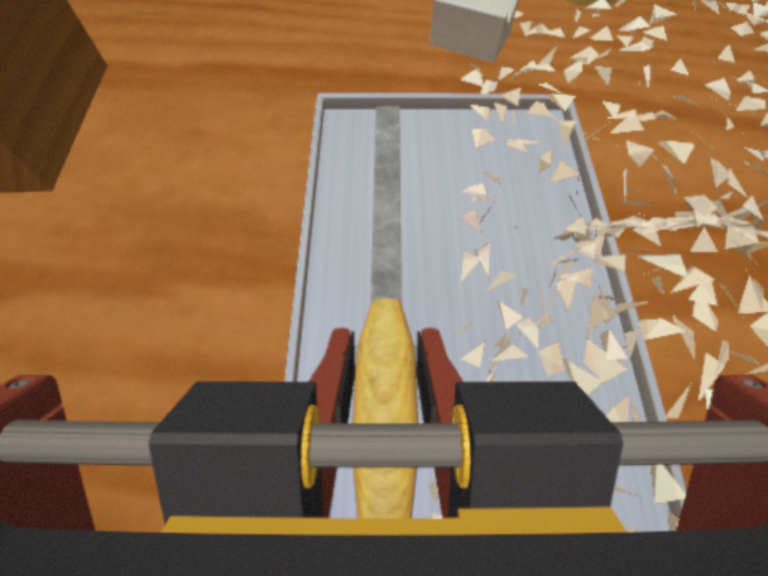

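```bash
python3 - <<'E'
from h import *
np.set_printoptions(precision=2,suppress=True)
C=np.array([626,30,0])+rz(yt)@[47,-35,0]
for t,z in ((4,32),(14,31),(24,29),(34,27),(44,26),(47,25)):
    MM=placeR(TH,1,np.radians(t),-1)
    r=env.move_l(C+[0,0,z]-D*MM[:,2],rot=q(MM),rate=35,f_stop=12); s=env.read_state(); g=s["tool_pos"]+D*R.from_quat(s["orientation"]).as_matrix()[:,2]
    print(t,r,g,s["force"],s["width"],s["time_s"])
    if r: break
im=viewer.camera("scene"); crop(im,170,120,330,250,5,"pics/s13.png")
im=viewer.camera("wrist"); cv2.imwrite("pics/w13.png",cv2.resize(im,None,fx=1.5,fy=1.5))
E
```

```text
4 False [676.29   0.3   31.79] [ 0.03  0.54 -1.72] 25.86834602372451 18.4667
14 False [676.23   0.24  31.41] [-0.9   0.26  0.12] 25.991598272161237 18.95
24 False [676.5    0.29  28.86] [-0.09  0.2  -0.59] 25.966452322559515 19.4333
34 False [676.46   0.26  26.83] [-0.76 -0.11  1.72] 26.236917216421343 19.925
44 False [676.51   0.25  25.8 ] [-1.3  -0.32  3.33] 26.278826343170305 20.425
47 False [678.22   0.39  25.45] [2.53 0.59 4.12] 26.412637502294373 20.6833
```

View pics/s13.png

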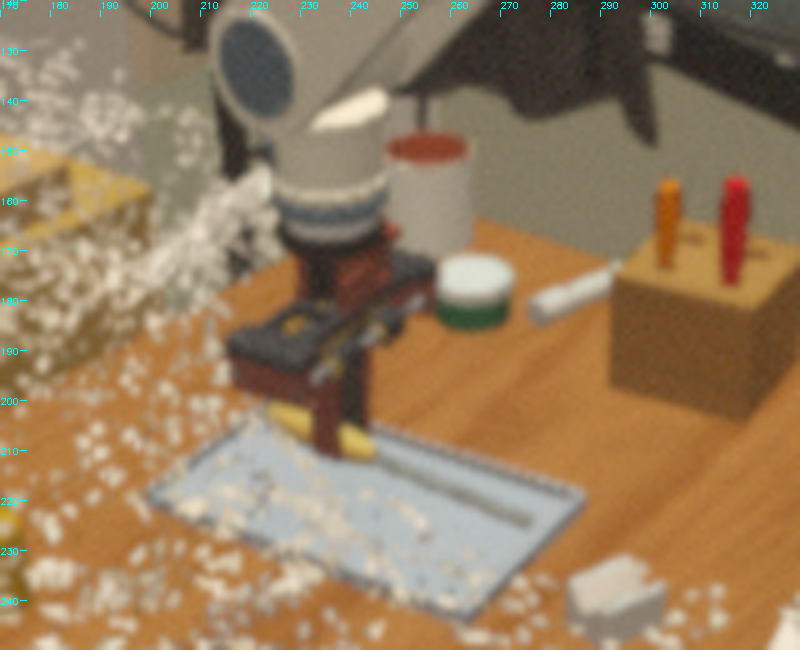

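View pics/w13.png

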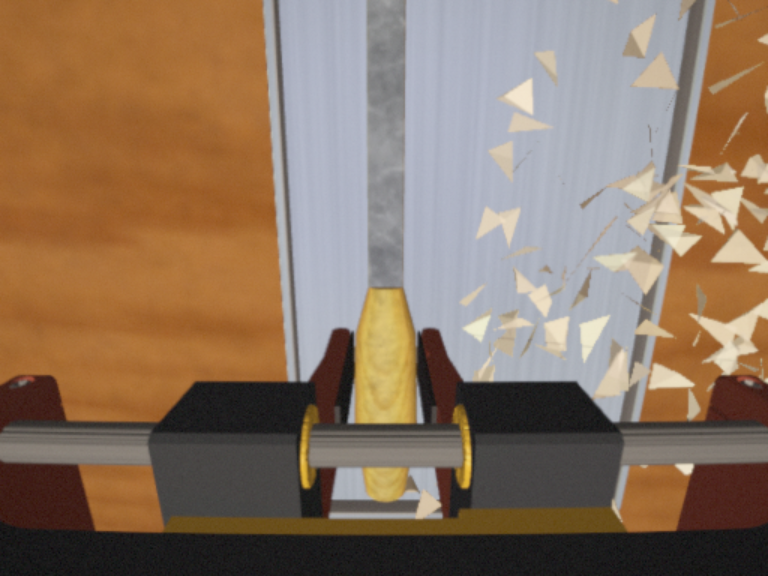

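```bash
python3 - <<'E'
from h import *
np.set_printoptions(precision=2,suppress=True)
for i in range(1):
    s=env.read_state(); p=s["tool_pos"]; b=s["force"]
    for z in np.arange(1.5,13,1.5):
        r=env.move_l(p-[0,0,z],rate=20,f_stop=8); s=env.read_state()
        print(z,r,s["tool_pos"][2]-D,s["force"],s["time_s"])
        if r or s["force"][2]-b[2]>4: break
im=viewer.camera("scene"); crop(im,170,120,330,250,5,"pics/s14.png")
E
```

```text
1.5 False 24.265928283794324 [2.05 0.91 7.06] 21.0333
3.0 False 23.20052437519972 [1.91 0.37 7.5 ] 21.2833
4.5 False 22.463937704595452 [-0.01  1.19 13.51] 21.5333
```

View pics/s14.png

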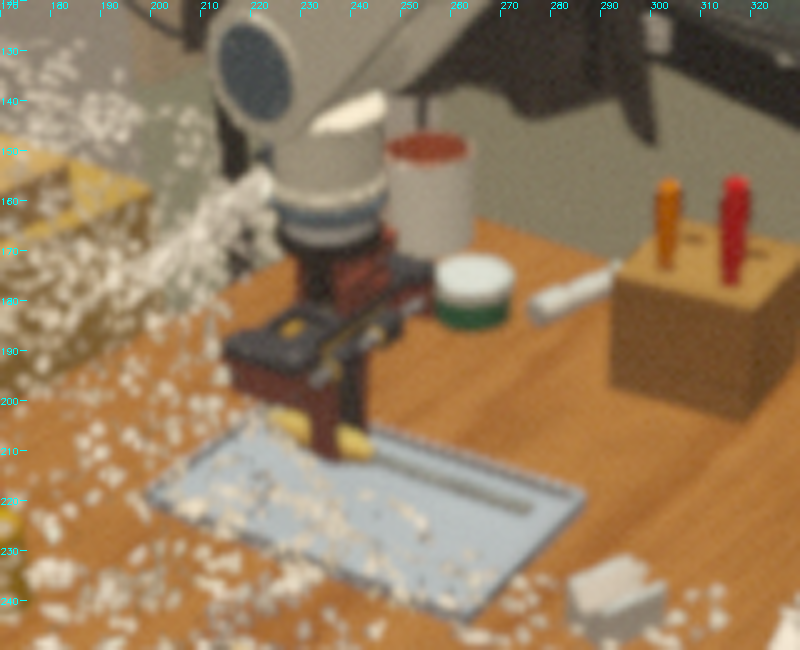

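```bash
python3 - <<'E'
from h import *
np.set_printoptions(precision=2,suppress=True)
s=env.read_state(); p=s["tool_pos"]; print(s["force"],s["wrist_torque"],p)
im=viewer.camera("wrist"); cv2.imwrite("pics/w15a.png",im)
r=env.move_l(p-[0,0,1.5],rate=20,f_stop=10); s=env.read_state(); print(r,s["tool_pos"],s["force"],s["wrist_torque"],s["time_s"])
E
```

```text
[ 1.2   1.41 12.64] [ 0.21 -0.06 -0.02] [679.68   0.52  93.5 ]
False [679.98   0.58  93.45] [-4.43 -0.02 16.52] [0.09 0.77 0.04] 21.8833
```

```bash
python3 - <<'E'
from h import *
np.set_printoptions(precision=2,suppress=True)
p=env.read_state()["tool_pos"]
env.move_l(p+[0,0,0.3],rate=20); s=env.read_state(); print(s["tool_pos"],s["force"])
set_gripper(38); s=env.read_state(); print(s["tool_pos"],s["force"],s["width"])
im=viewer.camera("wrist"); cv2.imwrite("pics/w15.png",cv2.resize(im,None,fx=1.5,fy=1.5))
env.move_l(p+[0,0,60],rate=120); 
im=viewer.camera("wrist"); cv2.imwrite("pics/w16.png",cv2.resize(im,None,fx=1.5,fy=1.5))
im=viewer.camera("scene"); crop(im,170,120,330,250,5,"pics/s16.png"); print(env.read_state()["time_s"])
E
```

```text
[680.03   0.59  93.6 ] [-0.38 -0.15  6.28]
[679.77   0.56  93.4 ] [-1.39 -0.38 -0.13] 37.921036991989425
23.3583
```

View pics/w16.png

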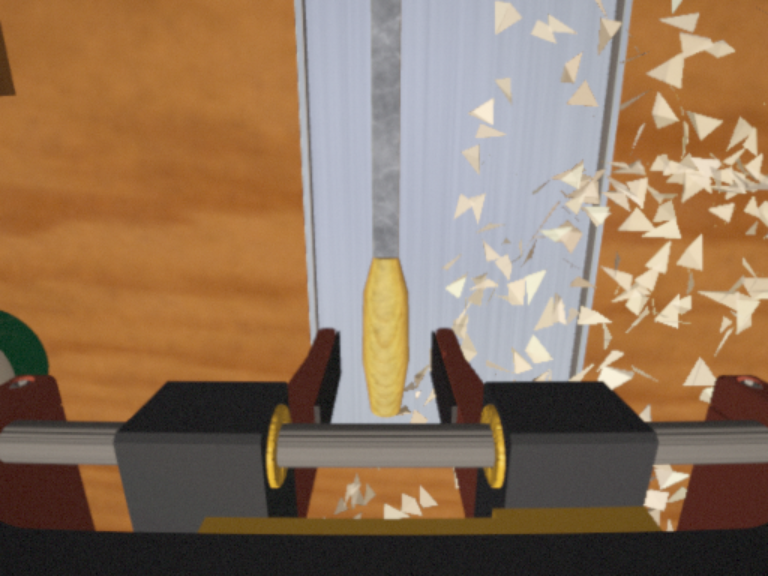

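View pics/s16.png

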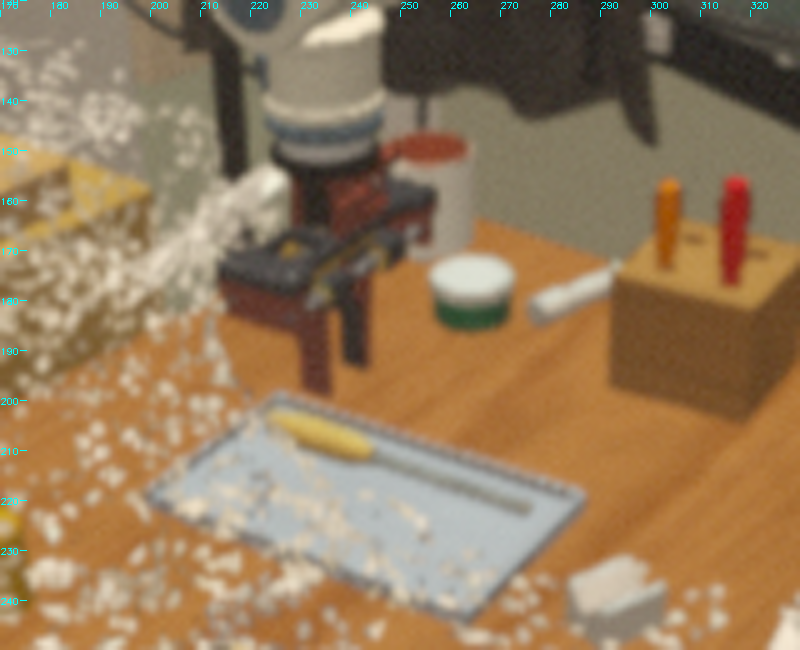

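```bash
python3 - <<'E'
from h import *
np.set_printoptions(precision=2,suppress=True)
s=env.read_state(); env.move_l(s["tool_pos"]+[0,0,80],rate=250)
a=np.radians(66.5)
best=None
for k in (0,np.pi):
    M=Rfrom([0,0,-1],[np.sin(a+k),-np.cos(a+k),0]); j=env.ik([508,313,235],q(M)); print(M[:,0],j)
    if j is not None and (best is None or abs(j[5])<abs(best[1][5])): best=(M,j)
M=best[0]; set_gripper(40)
env.reach([508,313,235],q(M)); st=env.read_state(); print(st["tool_pos"],st["time_s"])
im=viewer.camera("wrist"); cv2.imwrite("pics/w17.png",cv2.resize(im,None,fx=1.5,fy=1.5)); np.save("Ms.npy",M)
crop(im,140,80,370,250,3.4,"pics/w17c.png")
E
```

```text
[0.4  0.92 0.  ] [ 0.53  0.47  1.74 -0.    0.93  0.94]
[-0.4  -0.92 -0.  ] [ 0.53  0.47  1.74 -0.    0.93 -2.2 ]
[508.24 312.83 235.03] 26.3333
```

View pics/w17c.png

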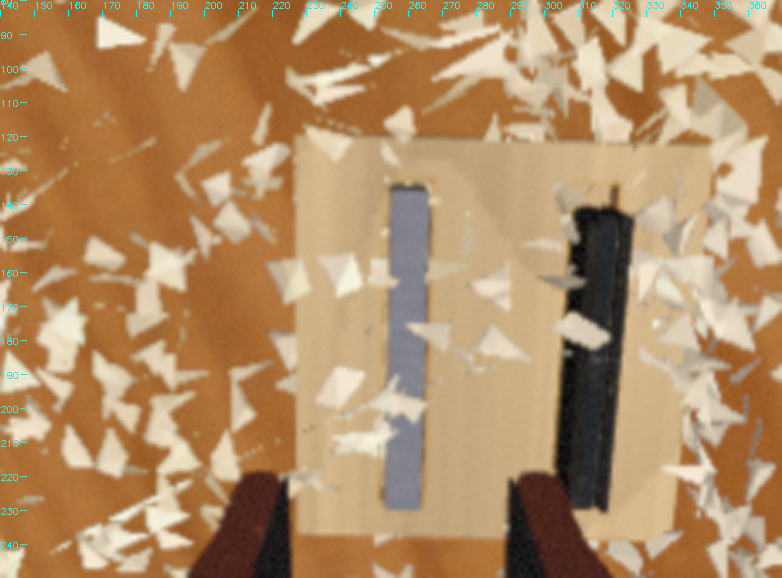

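View pics/w17.png

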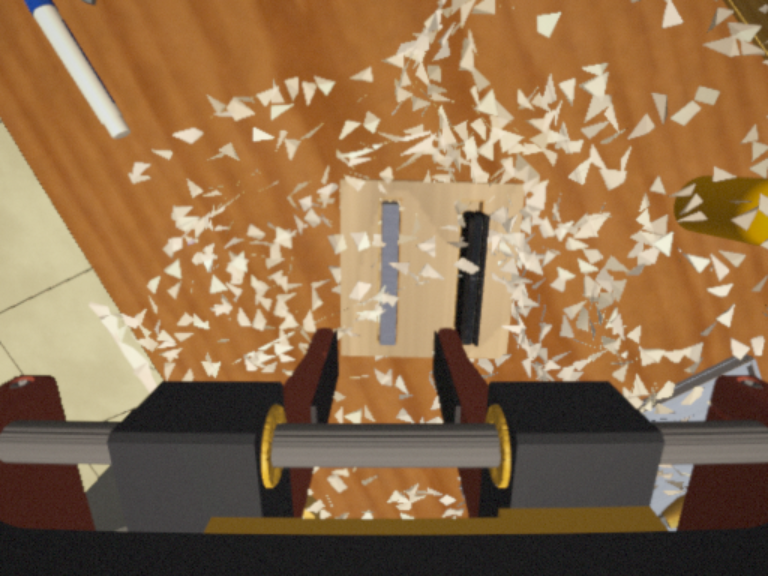

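```bash
python3 - <<'E'
from h import *
np.set_printoptions(precision=2,suppress=True)
st=env.read_state()
A=at_z("wrist",(260,135.3),43,st);B=at_z("wrist",(258.5,229.7),43,st)
print(A,B,np.linalg.norm(A-B),(A+B)/2,np.degrees(np.arctan2(*(A-B)[[1,0]])))
rk=[at_z("wrist",(x/3.4+140,y/3.4+80),30,st) for x,y in [(297,137),(710,143),(672,540),(296,534)]]
print(np.array(rk),np.mean(rk,0))
print("case top", at_z("wrist",(600/3.4+140,205/3.4+80),52,st),at_z("wrist",(585/3.4+140,508/3.4+80),52,st))
E
```

```text
[532.74 360.37  43.  ] [492.07 270.02  43.  ] 99.07674831569095 [512.4  315.19  43.  ] 65.77016944629833
[[508.35 385.97  30.  ]
 [619.66 335.95  30.  ]
 [567.49 218.57  30.  ]
 [453.81 270.53  30.  ]] [537.33 302.76  30.  ]
case top [579.95 335.68  52.  ] [544.41 251.91  52.  ]
```

```bash
python3 - <<'E'
from h import *
a=np.radians(65.9); M=Rfrom([0,0,-1],[np.sin(a),-np.cos(a),0]); np.save("Ms.npy",M)
env.move_l([511.3,314.6,150],rot=q(M),rate=150); set_gripper(32)
st=env.read_state(); print(st["tool_pos"],st["time_s"],M[:,0])
im=viewer.camera("wrist"); cv2.imwrite("pics/w18.png",cv2.resize(im,None,fx=1.5,fy=1.5))
E
```

```text
[511.50581927 314.75787497 150.63918853] 27.475 [0.40833046 0.91283418 0.        ]
```

View pics/w18.png

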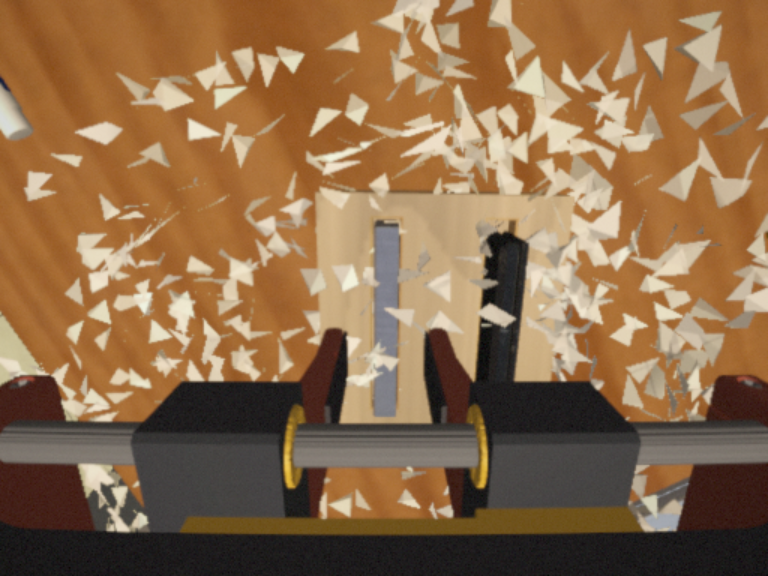

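```bash
python3 - <<'E'
from h import *
np.set_printoptions(precision=2,suppress=True)
print(env.move_l([511.5,314.7,125],rate=100,f_stop=8)); print(env.move_l([511.5,314.7,112.7],rate=30,f_stop=5))
s=env.read_state(); print(s["tool_pos"],s["force"])
set_gripper(0); s=env.read_state(); print(s["tool_pos"],s["force"],s["width"],s["time_s"])
if 10<s["width"]<14:
    print(env.move_l(s["tool_pos"]+[0,0,35],rate=70,f_stop=15)); s=env.read_state(); print(s["tool_pos"],s["force"],s["width"],s["time_s"])
im=viewer.camera("wrist"); cv2.imwrite("pics/w19.png",cv2.resize(im,None,fx=1.5,fy=1.5))
E
```

```text
False
False
[511.47 314.68 112.59] [ 0.59  0.25 -0.81]
[511.57 314.74 112.85] [0.43 0.58 0.97] 12.141815482852005 28.9333
False
[511.56 314.76 148.18] [ 0.13 -0.   -1.04] 12.428303446383037 29.5833
```

View pics/w19.png

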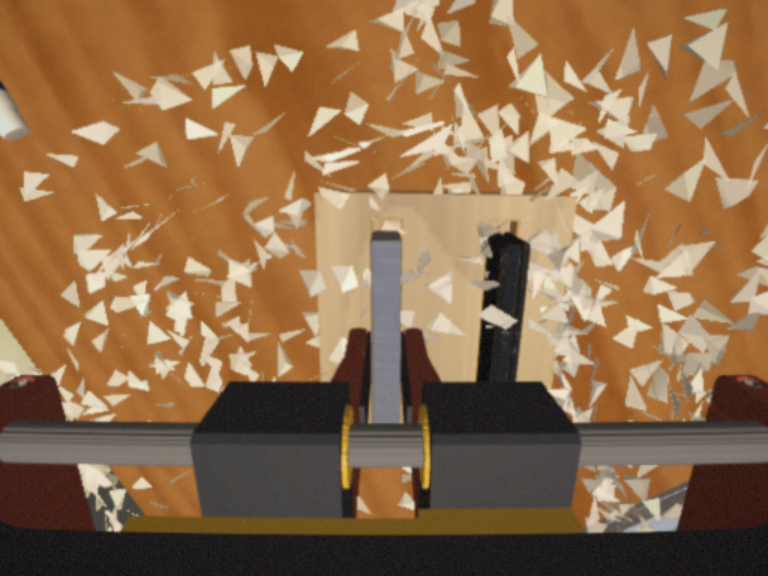

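```bash
python3 - <<'E'
from h import *
np.set_printoptions(precision=2,suppress=True)
s=env.read_state(); env.move_l(s["tool_pos"]+[0,0,45],rate=150)
a=yt; M=Rfrom([0,0,-1],[np.sin(a),-np.cos(a),0]); print(M[:,0]); np.save("Mpl.npy",M)
P=np.array([626,30,0])+rz(yt)@[0,28,0]; P[2]=190; print(P,env.ik(P,q(M)))
env.move_l(P,rot=q(M),rate=200)
P[2]=125; env.move_l(P,rate=120); s=env.read_state(); print(s["tool_pos"],s["force"],s["width"],s["time_s"])
im=viewer.camera("wrist"); cv2.imwrite("pics/w20.png",cv2.resize(im,None,fx=1.5,fy=1.5))
im=viewer.camera("scene"); crop(im,170,120,330,250,5,"pics/s20.png")
E
```

```text
[0.99 0.11 0.  ]
[622.98  57.84 190.  ] [ 0.07  0.56  1.7  -0.    0.88  1.54]
[623.26  58.02 125.2 ] [0.39 1.34 0.02] 12.066902514299864 32.325
```

View pics/w20.png

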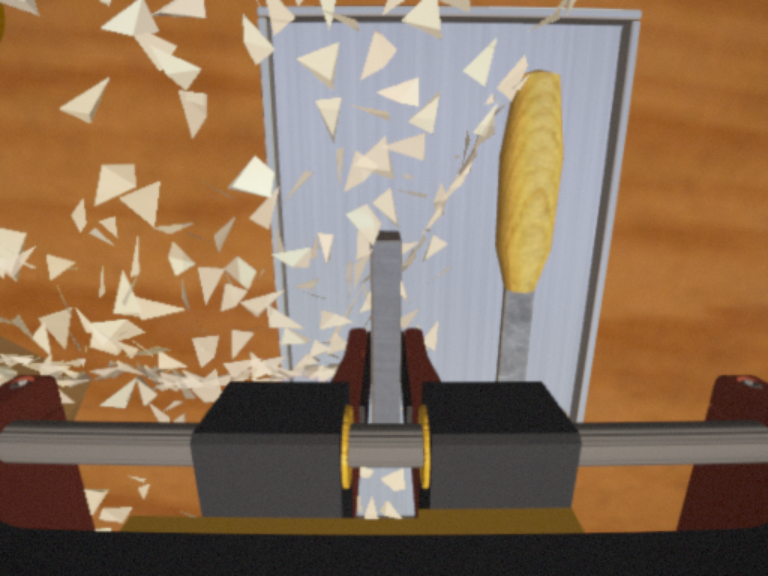

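View pics/s20.png

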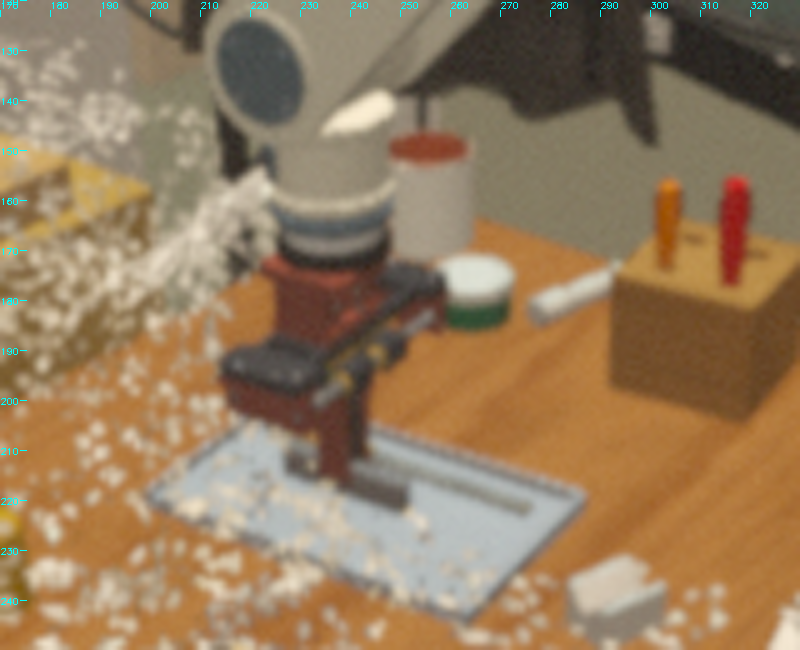

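```bash
python3 - <<'E'
from h import *
np.set_printoptions(precision=2,suppress=True)
P=np.array([626,30,0])+rz(yt)@[0,28,0]; 
P[2]=106; env.move_l(P,rate=80); b=env.read_state()["force"]; print(b)
for z in np.arange(104,95,-1):
    P[2]=z; r=env.move_l(P,rate=15,f_stop=8); s=env.read_state(); print(z,s["tool_pos"],s["force"],s["time_s"])
    if r or s["force"][2]-b[2]>4: break
im=viewer.camera("wrist"); cv2.imwrite("pics/w21.png",cv2.resize(im,None,fx=1.5,fy=1.5))
E
```

```text
[-0.74  0.41 -1.7 ]
104 [623.05  57.84 104.07] [-0.01 -0.27 -1.19] 33.0917
103 [623.01  57.84 103.06] [ 0.26  0.56 -2.12] 33.3417
102 [622.93  57.85 101.93] [-0.45  0.6  -0.77] 33.5917
101 [622.9   57.83 100.91] [-0.01 -0.52 -1.25] 33.8417
100 [622.98  57.84  99.95] [ 0.08  0.01 -0.85] 34.0917
99 [623.02  57.84  99.84] [-3.12  0.42  6.71] 34.3417
```

View pics/w21.png

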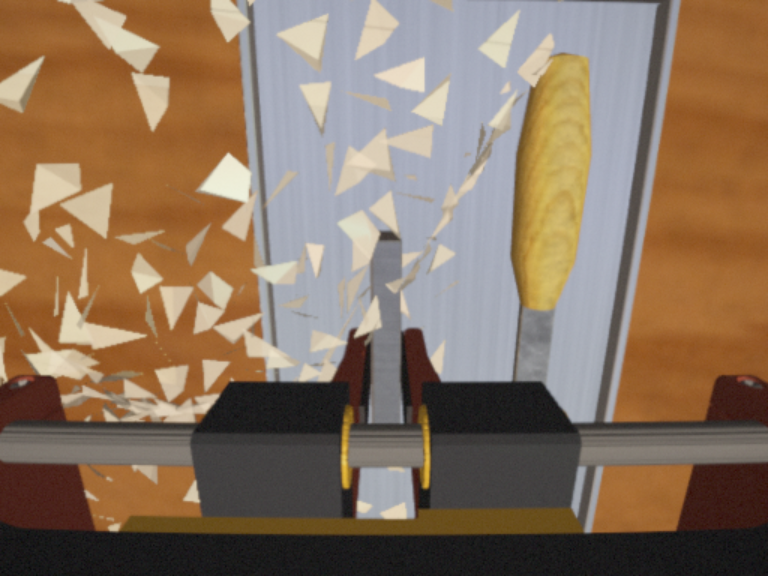

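```bash
python3 - <<'E'
from h import *
np.set_printoptions(precision=2,suppress=True)
p=env.read_state()["tool_pos"]; env.move_l(p+[0,0,0.1],rate=20); print(env.read_state()["force"])
set_gripper(22); set_gripper(36); s=env.read_state(); print(s["width"],s["force"],s["tool_pos"])
env.move_l(p+[0,0,40],rate=60); env.move_l(p+[0,0,130],rate=180)
im=viewer.camera("wrist"); cv2.imwrite("pics/w22.png",cv2.resize(im,None,fx=1.5,fy=1.5))
im=viewer.camera("scene"); crop(im,170,120,330,250,5,"pics/s22.png"); print(env.read_state()["time_s"])
E
```

```text
[ 0.53  0.13 -1.06]
36.20645410352576 [ 0.26 -0.59 -0.55] [622.99  57.85  99.94]
37.0583
```

View pics/w22.png

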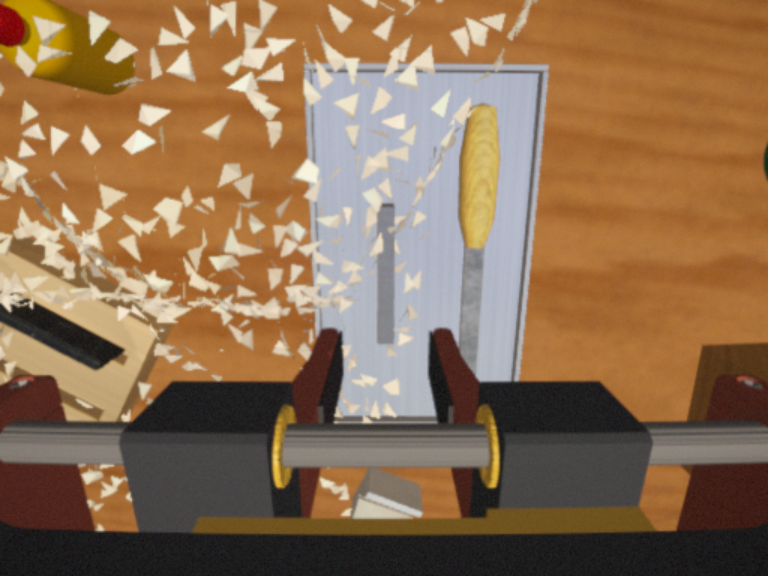

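View pics/s22.png

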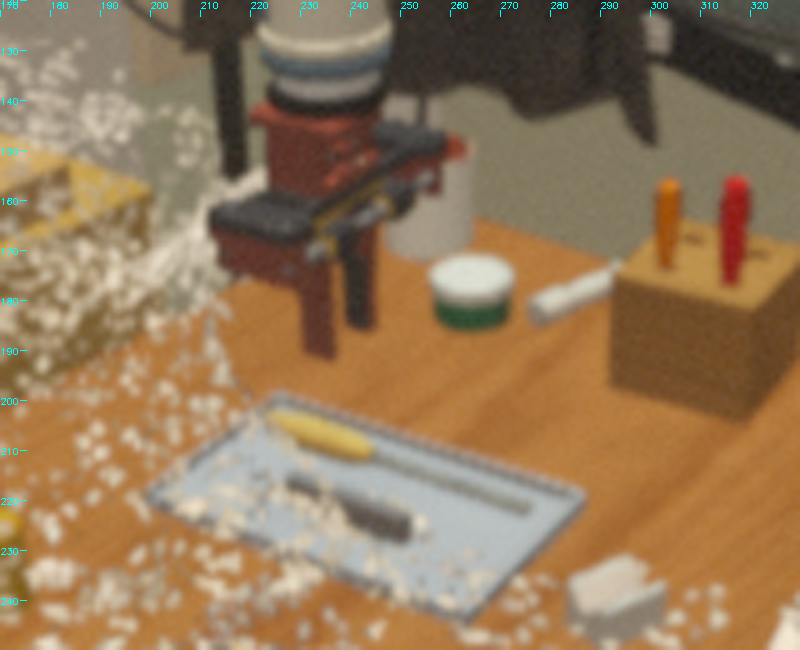

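```bash
python3 - <<'E'
from h import *
s=env.read_state(); env.move_l(s["tool_pos"]+[-60,0,150],rate=200)
im=viewer.camera("scene"); cv2.imwrite("pics/s23.png",cv2.resize(im,None,fx=1.5,fy=1.5))
a=cv2.imread("pics/scene_raw.png"); 
for n,(x0,y0,x1,y1) in dict(block=(285,150,335,205),tin=(252,168,275,188),vee=(280,228,305,250),bottle=(158,208,180,245),rackcase=(175,240,240,295)).items():
    print(n,cv2.absdiff(a[y0:y1,x0:x1],im[y0:y1,x0:x1]).mean())
workorder.sign_off(); print(env.read_state()["time_s"])
E
```

```text
block 3.135030303030303
tin 1.6731884057971014
vee 1.5733333333333333
bottle 1.8357903357903358
rackcase 3.4763636363636365
the job is handed in; nothing more can be done
the job is handed in; nothing more can be done
```

View pics/s23.png

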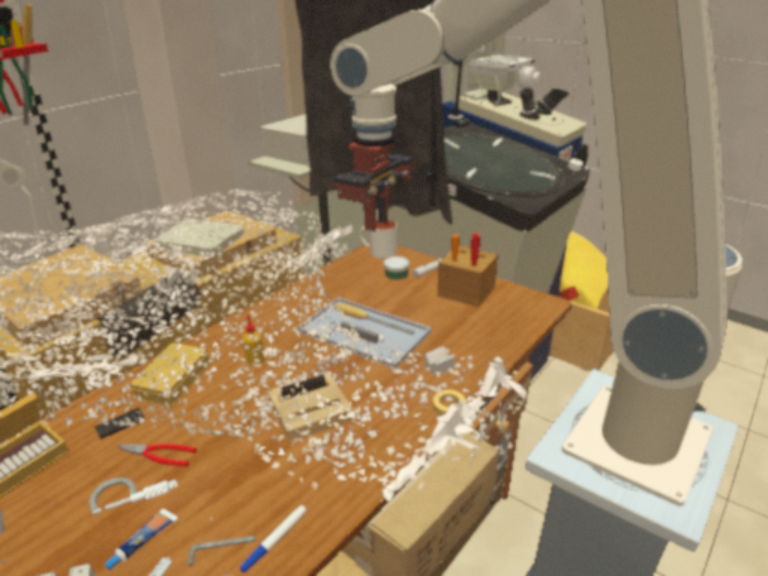

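I handed the job in at about 38 s of the 64 s allowed, with the file and the oil stone both lying in the tray. The stone stands on its long edge there rather than flat, because the gripper's body would have met the desk before it could be laid flat.

- **File:** I drew it straight up out of the block, turned it level and laid it blade-flat along the tray. While I held it tilted, it met the tray about 8 mm sooner than I had calculated. I pressed to about 18 N there while finding the cause, which I did not establish. I then braced its tip on the floor, turned the gripper upright and lowered the handle until it touched before letting go.
- **Stone:** I lifted it out of its slot and lowered it beside the file. It touched down at the height I expected, with the wrist at 99.8 mm against 99.9 mm, and it stayed upright after release.
- **Last checks:** The final picture shows both pieces inside the tray, both screwdrivers still in the block and the black case in its slot. The oil bottle, grease tin and vee block show no visible change from the first picture. The gripper was clear of everything at hand-in.
- **Camera disagreement:** The top and wrist cameras differed by 3 to 5 mm on the block and stone positions. I took values between the two, and both grasps closed at the right widths: 26 mm on the file handle and 12 mm on the stone.

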